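# Lock the console hatch with the square key

### The job

Lock the hatch of the sloping console: take the flat-handled square key out of its stand, press it gently into the lock while turning it until it drops fully into the square socket, then turn it clockwise as far as it goes so that the bolt is shot fully into its keeper. Leave the key standing in the lock; leave the other key in its stand and the bottle, the tin and the torch where they are.

Things in the scene. Friction and masses are not known exactly. Their poses are not given: they have to be found in the camera images.
- lock: Fixed steel ring, outer diameter 60 mm, inner 44 mm, round the lock on the console's sloping panel. Origin: on the lock's axis, level with the ring's top and the socket's mouth, 3 mm above the panel. z points out along the axis, 25 degrees from vertical, leaning to the console's front; x points up the slope, y to the left. In the ring sits a steel rotor with a square socket on this axis.
- socket_floor (a point): Centre of the floor of the rotor's square socket, 28 mm below its mouth. The socket is 20 x 20 mm, straight-sided. Its angle is not reported: at the start its sides lie between 23 degrees clockwise and 25 degrees anticlockwise (seen from outside) of the lock's x and y axes. The key drops in at any of the four quarter turns, within some 5 degrees.
- rotor_face (a point): Centre of the rotor's flat face (same point as the lock's origin). The rotor is stiff (0.2 N m; 0.3 when it drives the bolt): a key pressed on its face with under about 10 N and turned slides without moving it. Turning clockwise (negative about the lock's z) locks; at the stop the socket's sides are 78 degrees clockwise of the lock's axes.
- bolt (a joint): Steel bolt, 13 mm rod 80 mm long, sliding to the left on the panel, 60 mm up the slope from the lock, driven by the rotor's cam. 0 = drawn back, 0.020 m = shot into its keeper, at the rotor's stop. There is lost motion: it stays at 0 until the socket is 24 degrees clockwise of the lock's axes, then moves evenly, 0.37 mm a degree, to 78 degrees. It cannot be pushed by hand.
- key: The flat-handled key, loose, 114 mm long, 0.15 to 0.31 kg. Origin: centre of its tip; z towards the handle, x and y square to the flats. Square shank 18 x 18 mm, z = 0 to 62 mm; collar 34 mm diameter to z = 68; flat paddle handle z = 68 to 114 mm, 60 mm wide along x, 13 mm thick along y. At the start it stands upright in its stand, 26 mm deep.
- knob_key: The other key, to be left: hexagonal shank 16 mm, round knob of 42 mm diameter on top, 112 mm tall, standing in the other, equal stand. Origin: centre of its tip.
- console: Fixed desk console with a sloping hatch panel, 136 x 190 mm in plan, 40 mm high at the front, 103 mm at the back, cheeks 4 mm above the panel. Origin: centre of its underside, x to its back, z up.
- stand_a: Fixed grey block 64 x 64 x 36 mm that holds the flat-handled key. Origin: centre of its underside; the square hole (22 mm) is in its middle, its floor 10 mm up.
- stand_b: The equal block that holds the knob key.
- alcohol_bottle: Loose bystander: bottle of 52 mm diameter, 160 mm tall. Origin: centre of its underside.
- rosin_tin: Loose bystander: round tin of 58 mm diameter, 24 mm tall. Origin: centre of its underside.
- torch: Loose bystander: black torch lying down, 146 x 34 x 35 mm. Origin: centre of its underside.
There are look-alikes about, which are no part of the job. What is shaped like the key but red is not meant.

How it is judged:
On the way:
1. the square key is seated at least 20 mm deep in the socket, in line with the lock, the bolt not yet shot (under 6 mm) (z of key in the frame of lock below -0.02 m and distance between key and lock below 0.032 m and angle between the z axis of key and the z axis of lock, either way round below 0.15 rad and value of joint bolt below 0.006 m), for 0.2 s.
At the end, for the whole second after the job is handed in: The bolt is shot at least 17 of its 20 mm; the square key is left at rest in the lock, at least 20 mm deep and within 0.15 rad of its axis; the knob key still stands in its stand (z of key in the frame of lock below -0.02 m and distance between key and lock below 0.032 m and angle between the z axis of key and the z axis of lock, either way round below 0.15 rad and value of joint bolt above 0.017 m and linear speed of key below 0.02 m/s and angle between knob_key's own z axis and vertical below 0.2 rad); the robot touches nothing.
It fails at once if the bottle is shifted by more than 30 mm or tipped (distance of alcohol_bottle from where it was at the start of the episode above 0.03 m or angle between alcohol_bottle's own z axis and vertical above 0.5 rad).
It fails at once if the tin or the torch is shifted by more than 30 mm (distance of any of rosin_tin, torch from where it was at the start of the episode above 0.03 m).
It fails at once if the knob key is taken out of its stand (distance of knob_key from where it was at the start of the episode above 0.02 m).
It fails at once if the key is forced: pressed on the lock or the console with more than 120 N (contact force between key and console above 120 N).
It also fails if it takes over 61 s, if anything falls off the work surface, if the arm or the gripper's body presses on something with over 40 N, if the wrist force passes 120 N, or if a joint passes its speed limit or range.

### The arm

A 7-joint arm with a two-finger parallel gripper is mounted at the origin on a cart in front of the work surface, level with it; the furniture and walls round the work are solid. World frame = base frame: x ahead of the robot, y to its left, z up, the work surface at z = 0. Lengths are in m, angles in rad, forces in N, time in s.
With the tool pointing down it reaches from about 0.4 to 0.85 m from the base axis. Payload 10.4 kg.
Tool frame: the origin (TCP) lies on the centre line of the jaws, within the pads' length; the fingertips stand 17 mm ahead of it and the grasp point (between the pads) lies 2 mm behind it; z points along the fingers, y is the line along which they close (so a half turn about z gives the same grasp; the last joint's range is limited). The gripper opens to 85 mm and grips with 20 to 120 N. Pads are 22 mm wide; open, the fingers measure 114 mm over their backs; the gripper's body (76 mm by 85 mm) begins 54 mm behind the grasp point. The pads swing forward as they close: fully open they stand 13 mm farther back than shut.
Start: joints at [-0.023, 0.332, -0.065, 1.46, 0.022, 1.35, -0.088], TCP at [0.625, 0, 0.248] pointing down, gripper open.
Joint ranges: [-2.6, 2.6], [-0.5, 2.12], [-1.47, 1.34], [0.16, 2.42], [-1.27, 4.41], [0.06, 2.06], [-2.6, 2.6]. Speed limits (rad/s): [2.22, 2.22, 2.79, 2.79, 3.14, 3.14, 3.14].

### API

Orientations are given as a unit quaternion [x, y, z, w].
In Python, from workcell import get_obs, optics, job gives the robot as it stands. The module is installed in compiled form; this text tells all that it offers.
- The arm moves only by the tool send_rows, never from a script. Its argument "plan" is a list that holds one entry, the list of rows, each a list of 7 numbers: the turn, a rotation vector about the tool's x, y, z in units of 1.5 rad (1.0 is 1.5 rad), then the shift along the tool's x, y, z in units of 20 cm (1.0 is 20 cm), then the opening, from 0 (shut) to 1 (fully open). A call has 1 to 20 rows; each row shifts and turns the commanded pose from where the row before left it, along the tool's axes as they then stand; what a row does not reach is not made up. A row lasts 1/12 s, in which the tool goes at most 41.7 mm and 7.16 degrees, less where a joint would pass 70% of its speed; a pose out of reach is approached as far as the arm can. A call with a number of a shift or a turn outside -1 to 1 is refused whole. A call with a gripper value outside its range is refused whole. The fingers move at their own pace and stop on an object; "squeeze" is the grip in N (left out, the last holds). Time passes only in rows, so rows that do not move let the fingers close. It gives the time, the measured TCP pose, the force, the opening and the grip force at its end, in the units of the state.
- get_obs(): the state, without advancing time (a new reading comes with each control period).
- optics.camera(name): name is "scene" or "side" or "wrist"; returns the picture (384x512x3 uint8, red, green, blue); there is no depth.
- optics.get_calibration(name): a dict with "intrinsics" (3x3 intrinsics, pixels), "world_from_camera" (4x4, takes a point from camera to world coordinates); the wrist camera has in their place "T_tool_cam" (4x4, takes a point from camera to tool coordinates, whose origin is the TCP and whose axes are the flange's). Camera axes: x right, y up, looking along -z (the intrinsics and any distortion apply to the point x, -y, -z); pixel columns grow to the right and rows downward; lengths in m; the calibration is good to about 2 mm. A picture is of the moment at which its call begins: read the wrist's pose just before it. get_calibration takes no time and is no camera call.
- job.hand_in(): hands the job in; it is judged then, once.
The state is a dict: "clock": time; "joint_pos": joint angles; "joint_velocities": joint speeds; "tau": joint torques, N m; "position": TCP position; "ee_rot": TCP orientation; "ft_force": force on the tool from outside, world axes, zero at the start; "torque": the same for the moment, N m; "grip_width": opening from 0.0 (shut) to 1.0 (fully open); "grasp_force": force on a finger pad.
Only numpy, scipy, OpenCV 4.12 (cv2) and the standard library are available. Lean on these libraries where they do the work, as an engineer would, in place of code of your own. Each camera call takes 0.05 s, during which the arm holds its last target. There are 200 camera calls.

## Working session

There is one attempt and no reset: what is moved stays moved. The work goes in short steps, Python scripts to look and compute and a tool call to move; the robot and the scene stay as the last step left them, time stands still between calls to the robot, and variables do not carry over. Pictures are saved under pics/ and viewed, at most 10 in all, crops included, and the job is handed in when it is done.

Besides the shell and the picture viewer there is one more tool, called after "Call:" in YAML: its name, and indented under it one key for each argument. send_rows: Moves the arm, as the interface text tells. Its arguments: {"type":"object","properties":{"plan":{"type":"array"},"squeeze":{"type":"number"}},"required":["plan"]}

```bash
mkdir -p pics; cat > h.py <<'E'
import numpy as np, cv2
from scipy.spatial.transform import Rotation as R
from workcell import get_obs, optics, job
def tool():
    o=get_obs(); T=np.eye(4); T[:3,:3]=R.from_quat(o["ee_rot"]).as_matrix(); T[:3,3]=o["position"]; return T
def shot(name):
    T=tool(); im=optics.camera(name); c=optics.get_calibration(name)
    W=c["world_from_camera"] if name!="wrist" else T@np.array(c["T_tool_cam"])
    return im[:,:,::-1].copy(), np.array(c["intrinsics"]), np.array(W), c
def ray(px,K,W,c=None):
    d=np.linalg.inv(K)@np.array([px[0],px[1],1.]); d=W[:3,:3]@np.array([d[0],-d[1],-d[2]]); return W[:3,3],d/np.linalg.norm(d)
def onz(px,K,W,z):
    o,d=ray(px,K,W); return o+d*(z-o[2])/d[2]
def proj(P,K,W):
    q=np.linalg.inv(W)@np.append(P,1); u=K@np.array([q[0],-q[1],-q[2]]); return u[:2]/u[2]
def tri(rs):
    A=np.zeros((3,3));b=np.zeros(3)
    for o,d in rs:
        M=np.eye(3)-np.outer(d,d);A+=M;b+=M@o
    p=np.linalg.solve(A,b); return p,[np.linalg.norm((np.eye(3)-np.outer(d,d))@(p-o)) for o,d in rs]
E
python3 - <<'E'
from h import *
ims=[]
for n in ["scene","side","wrist"]:
    im,K,W,c=shot(n); cv2.imwrite(f"pics/{n}0.png",im); ims.append(im)
    np.savez(f"{n}0.npz",im=im,K=K,W=W); print(n,K.round(1).tolist(),W.round(3).tolist(),[k for k in c],c.get("distortion"))
print(get_obs())
cv2.imwrite("pics/a.png",cv2.resize(ims[0],(800,600),interpolation=cv2.INTER_CUBIC))
cv2.imwrite("pics/b.png",cv2.resize(ims[1],(800,600),interpolation=cv2.INTER_CUBIC))
cv2.imwrite("pics/c.png",ims[2])
E
```

```text
scene [[414.9, 0.0, 260.7], [0.0, 414.9, 194.3], [0.0, 0.0, 1.0]] [[0.821, 0.371, -0.434, 0.152], [-0.571, 0.517, -0.637, -0.482], [-0.012, 0.771, 0.637, 0.696], [0.0, 0.0, 0.0, 1.0]] ['intrinsics', 'world_from_camera'] None
side [[355.1, 0.0, 253.3], [0.0, 355.1, 189.3], [0.0, 0.0, 1.0]] [[0.898, 0.272, -0.345, 0.27], [-0.439, 0.579, -0.687, -0.441], [0.013, 0.768, 0.64, 0.606], [0.0, 0.0, 0.0, 1.0]] ['intrinsics', 'world_from_camera'] None
wrist [[298.3, 0.0, 256.2], [0.0, 298.3, 192.7], [0.0, 0.0, 1.0]] [[1.0, -0.001, 0.002, 0.626], [0.0, 0.966, 0.259, 0.065], [-0.002, -0.259, 0.966, 0.373], [0.0, 0.0, 0.0, 1.0]] ['intrinsics', 'T_tool_cam'] None
{'clock': 0.15, 'joint_pos': array([-0.02257898,  0.33275675, -0.06470518,  1.46072065,  0.02161491,
        1.34990185, -0.08850017]), 'joint_velocities': array([-0.00147465, -0.00249182, -0.0008705 , -0.0007476 ,  0.00079347,
        0.00070487,  0.0026402 ]), 'tau': array([ 1.13752249e-03, -6.25829744e+01,  4.95374459e-02, -3.91853535e+01,
        1.63436425e-02,  7.44175835e-03, -2.63868424e-05]), 'position': array([ 6.24744766e-01, -1.33811616e-05,  2.47693191e-01]), 'ee_rot': array([ 7.07105504e-01,  7.07107848e-01, -4.05642981e-04, -3.64497007e-04]), 'ft_force': array([-0.41085819,  0.10951448,  0.1530308 ]), 'torque': array([-0.04338147, -0.0240337 , -0.0412825 ]), 'grasp_force': 0.0, 'grip_width': 1.0033035366704053}
```

View pics/a.png

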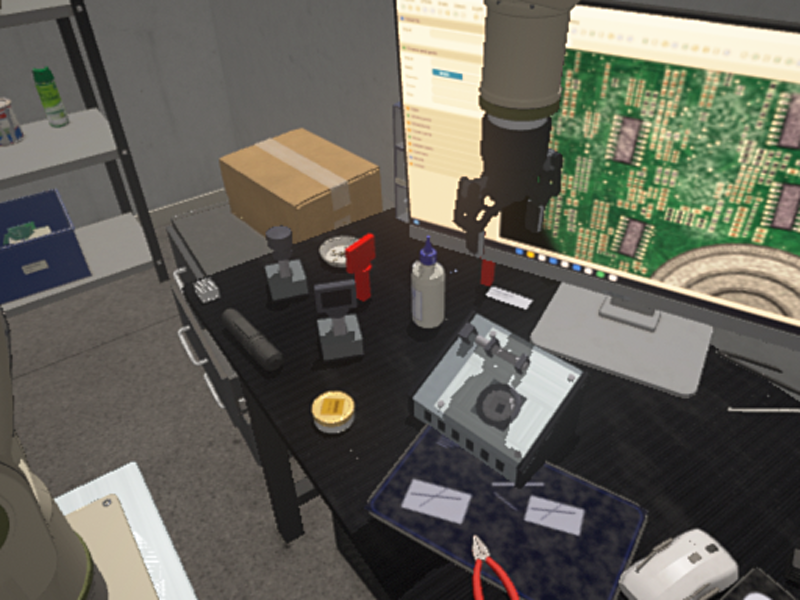

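View pics/b.png

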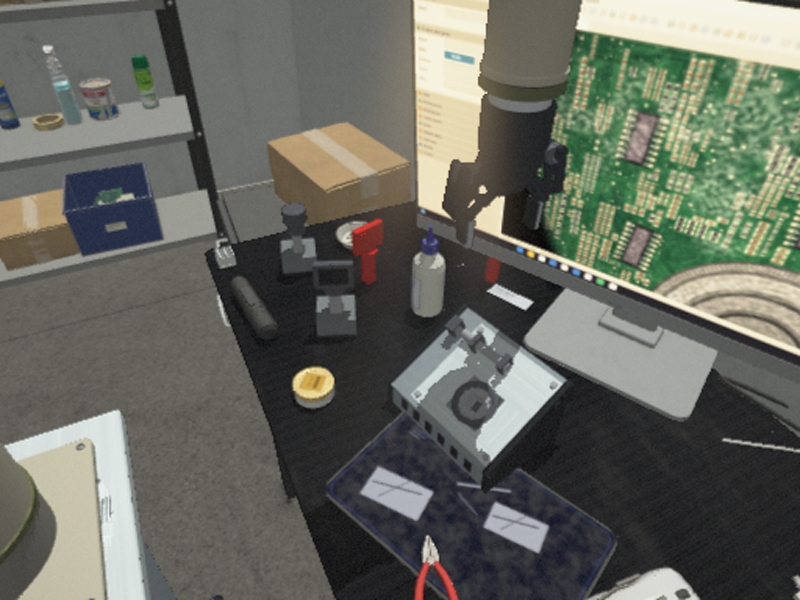

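View pics/c.png

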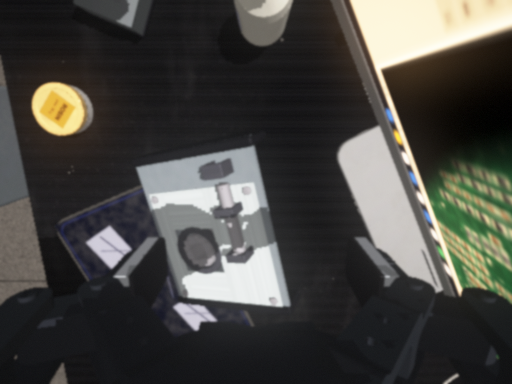

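Key frame-like dark handle at scene (336,297)/side (333,275) of the 800-wide pictures, in the nearer grey stand; red look-alike is to its right, bottle at (428,290); lock ring at scene (498,403), side (475,401), wrist (200,250).

```bash
python3 - <<'E'
from h import *
D={n:np.load(f"{n}0.npz") for n in ["scene","side","wrist"]}
def r(n,p,s=.64):
    if n=="wrist": s=1
    return ray(np.array(p)*s,D[n]["K"],D[n]["W"])
for nm,obs in {"lock":[("scene",(498,403)),("side",(475,401)),("wrist",(200,250))],
 "tin":[("scene",(333,406)),("side",(313,382)),("wrist",(58,109))],
 "handle":[("scene",(335,297)),("side",(333,275))],
 "redhandle":[("scene",(361,252)),("side",(367,238))],
 "knob":[("scene",(278,236)),("side",(293,213))],
 "bottlecap":[("scene",(428,243)),("side",(430,235))]}.items():
    p,e=tri([r(*o) for o in obs]); print(nm,p.round(4),np.round(e,4))
for n,p in [("scene",(341,342)),("side",(336,320))]: print("standtop",onz(np.array(p)*.64,D[n]["K"],D[n]["W"],.036).round(4))
for n,p in [("scene",(428,320)),("side",(428,308))]: print("bottle",onz(np.array(p)*.64,D[n]["K"],D[n]["W"],.02).round(4))
for p in [(335,284),(316,285),(356,284)]: print("handle top edge",onz(np.array(p)*.64,D["scene"]["K"],D["scene"]["W"],.124).round(4))
for n in ["scene","side"]:
    for z in (.09,.1,.11): print(n,"handle@",z,onz(np.array((335,297) if n=="scene" else (333,275))*.64,D[n]["K"],D[n]["W"],z).round(4))
print(optics.get_calibration("wrist")["T_tool_cam"])
E
```

```text
lock [ 0.5619 -0.084   0.0649] [0.0012 0.0012 0.    ]
tin [0.4008 0.0693 0.0225] [0.0019 0.002  0.0002]
handle [0.4813 0.1903 0.0979] [0.0013 0.0013]
redhandle [0.5661 0.255  0.1039] [0.0037 0.0037]
knob [0.4796 0.3735 0.1058] [0.0022 0.0022]
bottlecap [0.6312 0.1654 0.145 ] [0.0034 0.0034]
standtop [0.4702 0.1632 0.036 ]
standtop [0.4697 0.1583 0.036 ]
bottle [0.6166 0.1427 0.02  ]
bottle [0.6196 0.1389 0.02  ]
handle top edge [0.4828 0.1886 0.124 ]
handle top edge [0.4594 0.2026 0.124 ]
handle top edge [0.5075 0.1709 0.124 ]
scene handle@ 0.09 [0.4867 0.2009 0.09  ]
scene handle@ 0.1 [0.4811 0.1897 0.1   ]
scene handle@ 0.11 [0.4756 0.1784 0.11  ]
side handle@ 0.09 [0.4836 0.1983 0.09  ]
side handle@ 0.1 [0.4795 0.1859 0.1   ]
side handle@ 0.11 [0.4753 0.1735 0.11  ]
[[ 2.75125265e-04  9.65901757e-01  2.58908711e-01  6.53379713e-02]
 [ 9.99999723e-01 -4.44980883e-04  5.97440800e-04  9.29616467e-04]
 [ 6.92278545e-04  2.58908474e-01 -9.65901611e-01 -1.24991710e-01]
 [ 0.00000000e+00  0.00000000e+00  0.00000000e+00  1.00000000e+00]]
```

Call:
send_rows:
  plan:
    - [[0,0,0,0.125,-0.125,-0.025,1],[0,0,0,0.125,-0.125,-0.025,1],[0,0,0,0.125,-0.125,-0.025,1],[0,0,0,0.125,-0.125,-0.025,1],[0,0,0,0.125,-0.125,-0.025,1],[0,0,0,0.125,-0.125,-0.025,1],[0,0,0,0,0,0,1],[0,0,0,0,0,0,1],[0,0,0,0,0,0,1]]

```text
clock: 0.9
position: [0.4752, 0.1496, 0.2783]
ee_rot: [0.707, 0.707, -0.0, 0.0]
ft_force: [-0.0, -0.9, 0.1]
grip_width: 1.0
grasp_force: 0.0
```

```bash
python3 - <<'E'
from h import *
im,K,W,c=shot("wrist"); np.savez("wrist1.npz",im=im,K=K,W=W); print(W.round(3).tolist(),get_obs()["clock"])
im0=np.load("wrist0.npz")["im"]
a=cv2.resize(im,(800,600),interpolation=cv2.INTER_CUBIC)[:330]
b=cv2.resize(im0[140:315,120:310],None,fx=1.54,fy=1.54,interpolation=cv2.INTER_CUBIC)
o=np.zeros((600,800,3),np.uint8); o[:330]=a; o[330:330+b.shape[0],:b.shape[1]]=b
im2=cv2.resize(np.load("scene0.npz")["im"][160:240,190:250],(360,270)[::-1] and (202,270),interpolation=cv2.INTER_CUBIC)
o[330:,400:602]=im2
cv2.imwrite("pics/d.png",o)
E
```

```text
[[1.0, -0.0, 0.0, 0.476], [0.0, 0.966, 0.259, 0.215], [-0.0, -0.259, 0.966, 0.403], [0.0, 0.0, 0.0, 1.0]] 0.95
```

View pics/d.png

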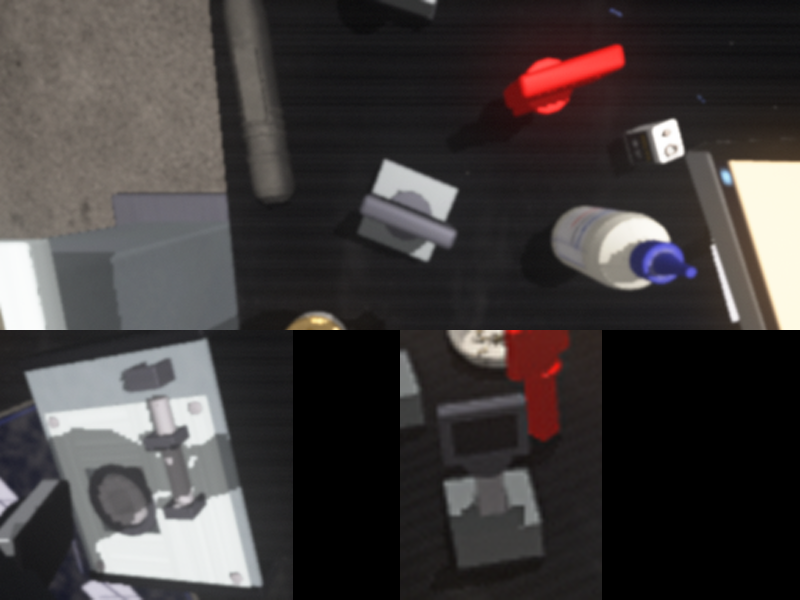

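Wrist view: stand A corners about (386,159),(458,188),(430,262),(359,232); handle bar (361,206)–(456,238) (800-scale); bottle to the right (615,245). Console: bolt runs up-image, keeper at the top.

```bash
python3 - <<'E'
from h import *
d=np.load("wrist1.npz"); K,W=d["K"],d["W"]
f=lambda p,z:onz(np.array(p)*.64,K,W,z)
c=[f(p,.036) for p in [(386,159),(458,188),(430,262),(359,232)]]
print("stand",np.mean(c,0).round(4),[np.linalg.norm(c[i]-c[i-1]).round(4) for i in range(4)])
for i in range(4): v=c[i]-c[i-1]; print(np.degrees(np.arctan2(v[1],v[0])).round(1)%90)
# handle bar: edges by mask
im=d["im"].astype(int); sub=im[115:175,220:305]; 
g=np.array([ [361,206],[456,238]]); a=[f(p,.124) for p in g]; print("bar",np.mean(a,0),np.linalg.norm(a[1]-a[0]),np.degrees(np.arctan2(*(a[1]-a[0])[[1,0]])))
# triangulate height of bar centre w/ scene
s=np.load("scene0.npz");q=ray(np.array((335,287))*.64,s["K"],s["W"]); s2=np.load("side0.npz");q2=ray(np.array((334,265))*.64,s2["K"],s2["W"])
print("bar 3 views",tri([q,q2,ray(np.array((408,221))*.64,K,W)]))
# console yaw
d=np.load("wrist0.npz");K,W=d["K"],d["W"]
h=lambda p,z:onz((120+p[0]/1.54,140+(p[1]-330)/1.54),K,W,z)
for nm,p,q,z in [("bolt",(160,402),(186,505),.095),("topedge",(207,340),(260,585),.105),("lowedge",(27,373),(103,575),.042)]:
    u,v=h(p,z),h(q,z); w=u-v; print(nm,u.round(4),v.round(4),np.linalg.norm(w).round(4),np.degrees(np.arctan2(w[1],w[0])).round(1)-90)
im=s["im"]; print(im[178:218:3,204:232:3].mean(2).astype(int))
E
```

```text
stand [0.4821 0.1887 0.036 ] [np.float64(0.0589), np.float64(0.0589), np.float64(0.0609), np.float64(0.061)]
68.5
68.9
70.4
67.0
bar [0.48107973 0.18857886 0.124     ] 0.059506360225836226 -18.407541248431468
bar 3 views (array([0.48190234, 0.18826256, 0.11755223]), [np.float64(0.0012786259078179873), np.float64(0.0015434915730054928), np.float64(0.0013240823015250559)])
bolt [ 0.5943 -0.0031  0.095 ] [ 0.6096 -0.0733  0.095 ] 0.0718 12.299999999999997
topedge [0.6237 0.0363 0.105 ] [ 0.6591 -0.1271  0.105 ] 0.1672 12.200000000000003
lowedge [0.4919 0.0055 0.042 ] [ 0.5372 -0.1631  0.042 ] 0.1746 15.099999999999994
[[ 34  35  35  34  32  34  40  51  52  51]
 [ 50  59  77  92  91  92  91  84  52  51]
 [ 89  75  65  53  46  47  45  48  52  52]
 [ 45  32  27  27  25  28  29  48  52  50]
 [ 48  28  28  27  28  28  26  45  54  51]
 [ 47  26  27  27  27  27  28  45  36  25]
 [ 46  29  28  35  39  47  47  45  32  22]
 [ 45  44  46  42  45  45  37  19  21  22]
 [ 24  27  38  45  45  55 131 132  52  34]
 [131 127 129  88  85  86 129 127  98  29]
 [121 126 127  87  85  86 120 126 131  31]
 [100 128 121  76  86  86 100 121 132  29]
 [ 66 123  58  64  79  72  58  57 131  70]
 [ 30  60  60  60  60  60  59  62 112  70]]
```

Call:
send_rows:
  plan:
    - [[0,0,0,0.195,0.031,0,1],[0,0,-0.0832,0,0,0.04,1],[0,0,-0.0832,0,0,0.04,1],[0,0,-0.0832,0,0,0.04,1],[0,0,-0.0832,0,0,0.04,1],[0,0,-0.0832,0,0,0.04,1],[0,0,-0.0832,0,0,0.04,1],[0,0,-0.0832,0,0,0.04,1],[0,0,-0.0832,0,0,0.04,1],[0,0,-0.0832,0,0,0.04,1],[0,0,-0.0832,0,0,0.04,1],[0,0,0,0,0,0,1],[0,0,0,0,0,0,1]]

```text
clock: 2.03
position: [0.4816, 0.188, 0.1977]
ee_rot: [0.163, 0.987, -0.0, -0.001]
ft_force: [-0.0, 0.0, 0.4]
grip_width: 1.004
grasp_force: 0.0
```

```bash
python3 - <<'E'
from h import *
T=tool(); im,K,W,c=shot("wrist"); np.savez("wrist2.npz",im=im,K=K,W=W)
im=im.copy()
for z in (.124,.08): cv2.circle(im,tuple(int(v) for v in proj(np.array([T[0,3],T[1,3],z]),K,W)),2,(0,255,0),-1)
cv2.imwrite("pics/e.png",im); print(T.round(4).tolist(),get_obs()["joint_pos"].round(2))
E
```

```text
[[-0.9465, 0.3226, -0.0013, 0.4816], [0.3226, 0.9465, -0.0005, 0.188], [0.0011, -0.0009, -1.0, 0.1977], [0.0, 0.0, 0.0, 1.0]] [-0.18  0.15 -0.3   1.8   0.05  1.2   0.74]
```

View pics/e.png

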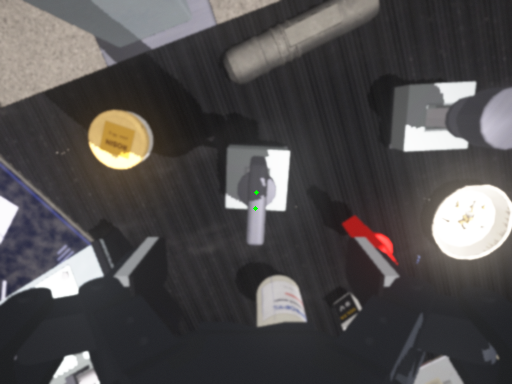

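Call:
send_rows:
  plan:
    - [[0,0,0,0,0,0.1,1],[0,0,0,0,0,0.1,1],[0,0,0,0,0,0.1,1],[0,0,0,0,0,0.1,1],[0,0,0,0,0,0.09,1],[0,0,0,0,0,0,1],[0,0,0,0,0,0,0],[0,0,0,0,0,0,0],[0,0,0,0,0,0,0],[0,0,0,0,0,0,0],[0,0,0,0,0,0,0],[0,0,0,0,0,0,0],[0,0,0,0,0,0,0]]
  squeeze: 100

```text
clock: 3.17
position: [0.4817, 0.1891, 0.1011]
ee_rot: [0.161, 0.987, 0.0, 0.001]
ft_force: [0.1, -0.1, 5.2]
grip_width: 0.14
grasp_force: 97.5
```

```bash
python3 - <<'E'
from h import *
d=np.load("wrist2.npz");K,W=d["K"],d["W"]
a,b=[onz(p,K,W,.124) for p in [(258,157),(256,244)]];print(a,b,np.linalg.norm(a-b),(a+b)/2)
print({k:np.round(v,3) for k,v in get_obs().items()})
E
```

```text
[0.4478223  0.20098882 0.124     ] [0.50707228 0.17939354 0.124     ] 0.06306279571425355 [0.47744729 0.19019118 0.124     ]
{'clock': np.float64(3.167), 'joint_pos': array([-0.196,  0.253, -0.298,  1.899,  0.088,  1.001,  0.715]), 'joint_velocities': array([ 0.001,  0.001, -0.   , -0.   ,  0.   , -0.001,  0.001]), 'tau': array([-1.5200e-01, -4.7946e+01, -2.1380e+00, -3.2003e+01, -3.3000e-02,
       -3.3800e-01, -5.0000e-03]), 'position': array([0.482, 0.189, 0.101]), 'ee_rot': array([0.161, 0.987, 0.   , 0.001]), 'ft_force': array([ 0.133, -0.124,  5.249]), 'torque': array([-0.169,  0.204,  0.057]), 'grasp_force': np.float64(97.48), 'grip_width': np.float64(0.14)}
```

Call:
send_rows:
  plan:
    - [[0,0,0,0,0,-0.1,0],[0,0,0,0,0,-0.15,0],[0,0,0,0,0,-0.15,0],[0,0,0,0,0,-0.15,0],[0,0,0,0,0,-0.1,0],[0,0,0,0,0,0,0],[0,0,0,0,0,0,0],[0,0,0,0,0,0,0]]

```text
clock: 3.83
position: [0.4807, 0.1887, 0.2292]
ee_rot: [0.161, 0.987, -0.0, -0.001]
ft_force: [-0.2, 0.3, -2.4]
grip_width: 0.14
grasp_force: 97.6
```

```bash
python3 - <<'E'
from h import *
T=tool(); print(T.round(4).tolist())
o=np.zeros((600,800,3),np.uint8)
for i,n in enumerate(["scene","side"]):
    im,K,W,c=shot(n); np.savez(n+"3.npz",im=im,K=K,W=W,T=T)
    u=proj(T[:3,3],K,W).astype(int); x,y=u[0]-50,u[1]-30; print(n,x,y)
    o[:,i*400:(i+1)*400]=cv2.resize(im[y:y+150,x:x+100],(400,600),interpolation=cv2.INTER_CUBIC)
cv2.imwrite("pics/f.png",o); print(get_obs()["grip_width"],get_obs()["ft_force"])
E
```

```text
[[-0.9483, 0.3173, -0.0015, 0.4807], [0.3173, 0.9483, -0.0007, 0.1887], [0.0012, -0.0011, -1.0, 0.2292], [0.0, 0.0, 0.0, 1.0]]
scene 159 112
side 159 96
0.13963392791555984 [-0.6521495   0.21698108 -2.11218783]
```

View pics/f.png

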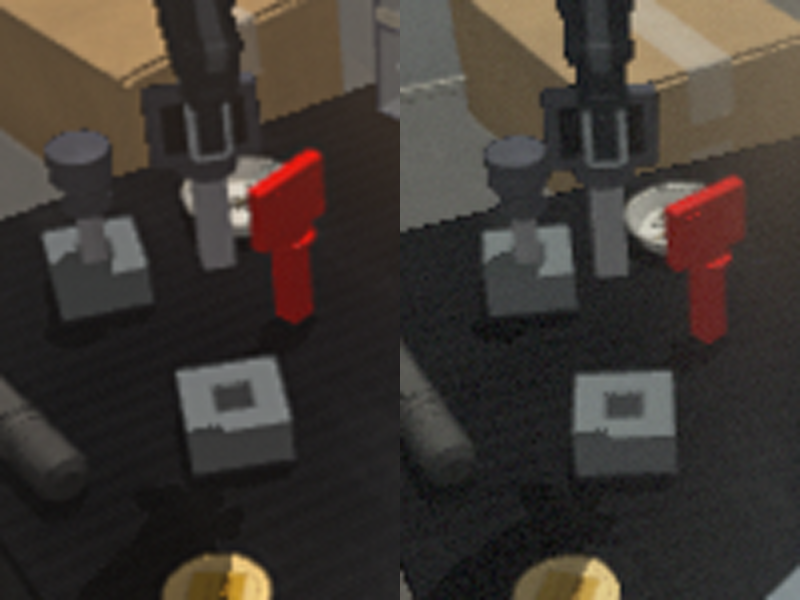

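Key is held, window-type handle gripped; tip edge at crop scene (219,268), side (612,276). It looks a few mm off the jaw centre along its width; measuring.

```bash
python3 - <<'E'
from h import *
S=[]
for n,(x,y) in {"scene":(159+219/4,112+268/4),"side":(159+212/4,96+276/4)}.items():
    d=np.load(n+"3.npz"); T=d["T"]; p=onz((x,y),d["K"],d["W"],.138); S.append(ray((x,y),d["K"],d["W"]))
    print(n,p.round(4),"tool",(T[:3,:3].T@(p-T[:3,3])).round(4))
p,e=tri(S); print(p,e,T[:3,:3].T@(p-T[:3,3]))
# paddle left/right outer edges and collar
for n,(x0,y0),L,Rr in [("scene",(159,112),(145,125),(258,125)),("side",(159,96),(143,125),(258,125))]:
    d=np.load(n+"3.npz")
    for q in (L,Rr):
        p=onz((x0+q[0]/4,y0+q[1]/4),d["K"],d["W"],.2292); print(n,(T[:3,:3].T@(p-T[:3,3])).round(4))
E
```

```text
scene [0.4786 0.1818 0.138 ] tool [-0.0003 -0.0071  0.0912]
side [0.476  0.1776 0.138 ] tool [ 0.0008 -0.0119  0.0912]
[0.47675186 0.17869551 0.13887243] [np.float64(0.0014815659385676839), np.float64(0.0014815659385677678)] [ 0.00042429 -0.0106567   0.09031513]
scene [0.0288 0.0054 0.    ]
scene [-0.0276 -0.0123 -0.    ]
side [ 0.0308 -0.0003  0.    ]
side [-0.0289 -0.0068 -0.0001]
```

```bash
cat >> h.py <<'E'
psi=np.radians(12.3); t=np.radians(25)
XL=np.array([np.cos(t)*np.cos(psi),np.cos(t)*np.sin(psi),np.sin(t)]);YL=np.array([-np.sin(psi),np.cos(psi),0]);ZL=np.cross(XL,YL)
RL=np.stack([XL,YL,ZL],1)
def Rt(phi): # tool rotation, tool y at phi (deg, ccw from outside) from lock x
    return RL@R.from_euler("z",phi,degrees=True).as_matrix()@np.array([[0,1,0],[1,0,0],[0,0,-1.]])
def rows(P,Rg,n):
    T=tool(); r=R.from_matrix(T[:3,:3].T@Rg).as_rotvec(); p=T[:3,3]; dp=(P-p)/n; Rc=T[:3,:3]
    print("angle",np.degrees(np.linalg.norm(r)),"per row",np.degrees(np.linalg.norm(r)/n),"mm/row",1e3*np.linalg.norm(dp))
    out=[]
    for i in range(n):
        out.append([round(float(v),3) for v in np.r_[r/n/1.5,Rc.T@dp/.2]]+[0]); Rc=Rc@R.from_rotvec(r/n).as_matrix()
    print(out)
E
python3 - <<'E'
from h import *
L=np.array([.562,-.084,.065]); rows(L-.08*YL+.13*ZL,Rt(0),12)
E
```

```text
angle 63.88101991988937 per row 5.323418326657447 mm/row 30.683272319260986
[[-0.022, -0.013, 0.056, -0.066, -0.137, 0.019, 0], [-0.022, -0.013, 0.056, -0.077, -0.132, 0.016, 0], [-0.022, -0.013, 0.056, -0.087, -0.125, 0.013, 0], [-0.022, -0.013, 0.056, -0.097, -0.118, 0.011, 0], [-0.022, -0.013, 0.056, -0.107, -0.11, 0.009, 0], [-0.022, -0.013, 0.056, -0.116, -0.101, 0.008, 0], [-0.022, -0.013, 0.056, -0.124, -0.091, 0.007, 0], [-0.022, -0.013, 0.056, -0.131, -0.08, 0.006, 0], [-0.022, -0.013, 0.056, -0.137, -0.069, 0.007, 0], [-0.022, -0.013, 0.056, -0.142, -0.057, 0.007, 0], [-0.022, -0.013, 0.056, -0.146, -0.045, 0.008, 0], [-0.022, -0.013, 0.056, -0.149, -0.033, 0.01, 0]]
```

Call:
send_rows:
  plan:
    - [[-0.022,-0.013,0.056,-0.066,-0.137,0.019,0],[-0.022,-0.013,0.056,-0.077,-0.132,0.016,0],[-0.022,-0.013,0.056,-0.087,-0.125,0.013,0],[-0.022,-0.013,0.056,-0.097,-0.118,0.011,0],[-0.022,-0.013,0.056,-0.107,-0.11,0.009,0],[-0.022,-0.013,0.056,-0.116,-0.101,0.008,0],[-0.022,-0.013,0.056,-0.124,-0.091,0.007,0],[-0.022,-0.013,0.056,-0.131,-0.08,0.006,0],[-0.022,-0.013,0.056,-0.137,-0.069,0.007,0],[-0.022,-0.013,0.056,-0.142,-0.057,0.007,0],[-0.022,-0.013,0.056,-0.146,-0.045,0.008,0],[-0.022,-0.013,0.056,-0.149,-0.033,0.01,0],[0,0,0,0,0,0,0],[0,0,0,0,0,0,0]]

```text
clock: 5.1
position: [0.5262, -0.1748, 0.1839]
ee_rot: [0.61, 0.762, 0.167, 0.139]
ft_force: [0.7, 0.4, -1.2]
grip_width: 0.142
grasp_force: 98.0
```

```bash
python3 - <<'E'
from h import *
T=tool(); L=np.array([.562,-.084,.065]); print(T[:3,3].round(4),(L-.08*YL+.13*ZL).round(4),"rot err",np.degrees(R.from_matrix(T[:3,:3].T@Rt(0)).as_rotvec()).round(2),get_obs()["joint_pos"].round(2))
im,K,W,c=shot("wrist"); np.savez("wrist4.npz",im=im,K=K,W=W)
o=cv2.resize(im,(800,600),interpolation=cv2.INTER_CUBIC)
cv2.imwrite("pics/g.png",o)
for n in ("scene","side"):
    i2,K,W,c=shot(n); np.savez(n+"4.npz",im=i2,K=K,W=W)
E
```

```text
[ 0.5262 -0.1748  0.1839] [ 0.5254 -0.1739  0.1828] rot err [0.07 0.32 0.35] [ 0.26  0.    0.12  2.05 -0.35  0.74  0.81]
```

View pics/g.png

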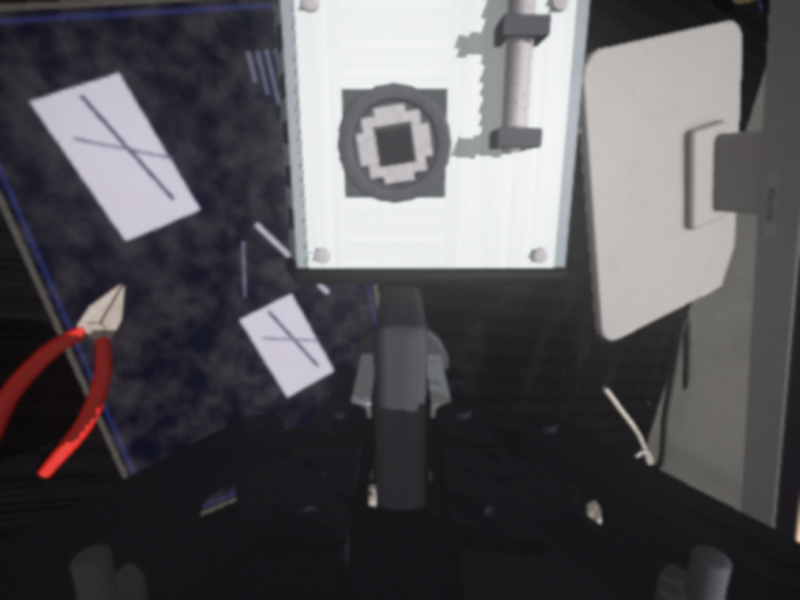

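Wrist view: ring centre about (395,142), socket dark square about (395,146) turned slightly ccw; panel edges are aligned with the tool, so yaw is right.

```bash
cat >> h.py <<'E'
def meas(f,L,sc=20000,show=None):
    # rectify lock-plane patch (60x60 mm about L): column = -YL dir? u=XL right, v=YL up
    d=np.load(f); K,W=d["K"],d["W"]; s=.04
    src=np.float32([proj(L+a*s*XL+b*s*YL,K,W) for a,b in [(-1,1),(1,1),(1,-1),(-1,-1)]])
    N=400; M=cv2.getPerspectiveTransform(src,np.float32([[0,0],[N,0],[N,N],[0,N]]))
    r=cv2.warpPerspective(d["im"],M,(N,N),flags=cv2.INTER_CUBIC); g=cv2.cvtColor(r,cv2.COLOR_BGR2GRAY)
    return r,g,src
E
python3 - <<'E'
from h import *
L=np.array([.562,-.084,.065])
r,g,src=meas("wrist4.npz",L)
# ring+base = dark vs white panel; rotor bright; socket dark
m=(g<110).astype(np.uint8)
cs,h=cv2.findContours(m,cv2.RETR_CCOMP,cv2.CHAIN_APPROX_NONE)
for c in cs:
    A=cv2.contourArea(c)
    if A>1500:
        (x,y),(w,hh),a=cv2.minAreaRect(c); mo=cv2.moments(c); cx,cy=mo["m10"]/mo["m00"],mo["m01"]/mo["m00"]
        print("A mm2",A*.04,"c mm",((cx-200)*.2).round(2) if 0 else (round((cx-200)*.2,2),round((200-cy)*.2,2)),"size",round(w*.2,1),round(hh*.2,1),"ang(ccw)",-a)
cv2.imwrite("pics/rect.png",r)
E
```

```text
A mm2 325.36 c mm (-2.0, -0.51) size 18.7 18.0 ang(ccw) -80.72740173339844
A mm2 2694.32 c mm (-2.61, -0.66) size 55.7 55.7 ang(ccw) -4.118189811706543
A mm2 1307.38 c mm (-2.42, -0.32) size 40.2 40.7 ang(ccw) -81.25383758544922
```

View pics/rect.png

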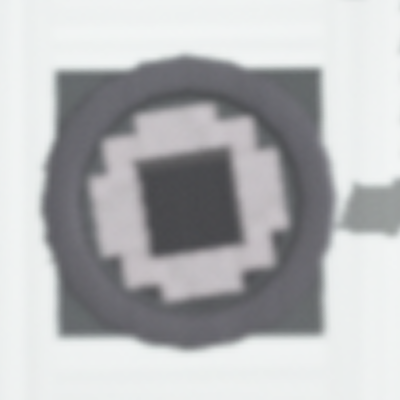

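Socket is ≈9° anticlockwise. Take a second wrist place for the lock height.

Call:
send_rows:
  plan:
    - [[0,0,0,0.1,0.125,0,0],[0,0,0,0.1,0.125,0,0],[0,0,0,0,0,0,0],[0,0,0,0,0,0,0],[0,0,0,0,0,0,0]]

```text
clock: 5.67
position: [0.5626, -0.1236, 0.2063]
ee_rot: [0.608, 0.763, 0.168, 0.14]
ft_force: [0.3, -0.5, -1.9]
grip_width: 0.136
grasp_force: 98.1
```

```bash
python3 - <<'E'
from h import *
im,K,W,c=shot("wrist"); np.savez("wrist5.npz",im=im,K=K,W=W)
L0=np.array([.562,-.084,.065]); rs=[]
for f in ["wrist4","wrist5","scene4","side4"]:
    r,g,src=meas(f+".npz",L0); d=np.load(f+".npz")
    t_,_=cv2.threshold(g,0,255,cv2.THRESH_OTSU) 
    cs,h=cv2.findContours((g<110).astype(np.uint8),cv2.RETR_CCOMP,cv2.CHAIN_APPROX_NONE)
    for c in cs:
        A=cv2.contourArea(c)*.04
        if 200<A<4000:
            mo=cv2.moments(c); x,y=(mo["m10"]/mo["m00"]-200)*.0002,(200-mo["m01"]/mo["m00"])*.0002
            _,wh,a=cv2.minAreaRect(c); print(f,round(A),round(x*1e3,2),round(y*1e3,2),np.round(np.array(wh)*.2,1),round(-a%90,1))
            if 900<A<1800 and f[0]=="w": rs.append(ray(proj(L0+x*XL+y*YL,d["K"],d["W"]),d["K"],d["W"]))
    cv2.imwrite(f"pics/r_{f}.png",r)
P,e=tri(rs); print(P.round(4),np.round(e,4),"in lock frame of guess mm",(RL.T@(P-L0)*1e3).round(2))
E
python3 - <<'E'
import cv2,numpy as np
cv2.imwrite("pics/i.png",np.hstack([cv2.imread(f"pics/r_{n}.png")[::1,::1] for n in ["wrist5","scene4"]]))
E
```

```text
wrist4 325 -2.0 -0.51 [18.7 18. ] 9.3
wrist4 2694 -2.61 -0.66 [55.7 55.7] 85.9
wrist4 1307 -2.42 -0.32 [40.2 40.7] 8.7
wrist5 236 0.0 -0.02 [18.4 13.7] 8.0
wrist5 2610 -2.53 -1.01 [55.9 54.8] 85.9
wrist5 1335 -2.3 -0.59 [40.6 40.8] 9.0
[ 0.5599 -0.0849  0.0643] [0.0001 0.0001] in lock frame of guess mm [-2.32 -0.44  0.33]
```

View pics/i.png

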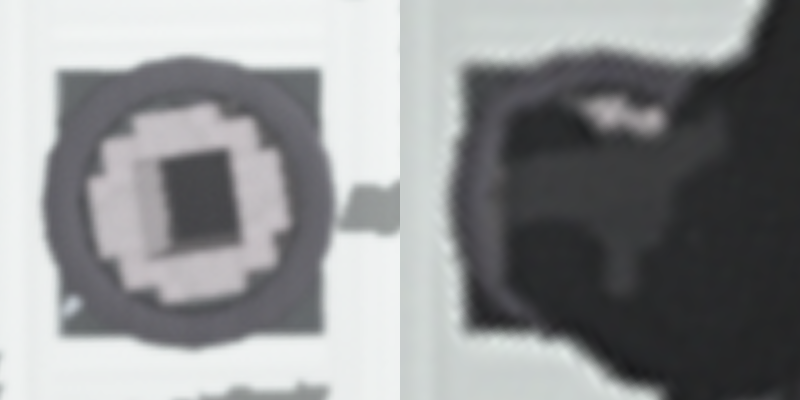

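```bash
python3 - <<'E'
from h import *
Tc=np.array(optics.get_calibration("wrist")["T_tool_cam"])
for f in ["wrist5","wrist4"]:
    d=np.load(f+".npz"); K=d["K"]; g=cv2.cvtColor(d["im"],cv2.COLOR_BGR2GRAY)
    for q in [(.009,.009,.091),(.009,-.009,.091),(.009,.009,.03),(.009,-.009,.03),(.017,0,.024),(0,0,.091)]: print(q,proj(np.array(q),K,Tc).round(1))
    print("col256 rows160-225",g[160:226:1,256]); print("row190 ",g[190,236:278]); print("row194 ",g[194,236:278])
E
```

```text
(0.009, 0.009, 0.091) [267.6 190.7]
(0.009, -0.009, 0.091) [243.5 190.7]
(0.009, 0.009, 0.03) [271.7 218.7]
(0.009, -0.009, 0.03) [238.9 218.6]
(0.017, 0, 0.024) [255.2 208.1]
(0, 0, 0.091) [255.6 202.2]
col256 rows160-225 [239 239 239 239 239 239 239 239 239 239 239 239 239 239 238 239 238 239
 239 239 238 233 209 151  98  76  74  73  74  73  72  72  72  72  72  71
  70  72  71  71  69  69  68  69  68  66  69  71  75  79  84  87  87  87
  89  88  89  92  90  90  91  89  89  88  88  88]
row190  [239 239 239 240 239 236 218 166 103  74  69  69  71  71  70  71  72  72
  72  73  72  73  72  73  74  73  72  75  77  78  82  92 129 190 229 237
 238 239 240 241 241 240]
row194  [239 239 240 240 238 228 189 122  76  68  68  69  69  70  70  70  72  71
  71  71  72  72  72  73  72  73  73  72  74  76  79  84 100 145 200 231
 237 239 239 240 240 240]
(0.009, 0.009, 0.091) [267.6 190.7]
(0.009, -0.009, 0.091) [243.5 190.7]
(0.009, 0.009, 0.03) [271.7 218.7]
(0.009, -0.009, 0.03) [238.9 218.6]
(0.017, 0, 0.024) [255.2 208.1]
(0, 0, 0.091) [255.6 202.2]
col256 rows160-225 [238 237 237 236 237 238 240 240 238 235 222 171 108  72  68  68  68  66
  63  61  60  55  56  60  63  63  63  62  61  60  60  61  59  59  58  59
  58  58  58  57  57  56  55  54  53  51  54  57  60  67  72  76  76  76
  78  78  81  81  80  81  81  80  81  80  80  79]
row190  [67 70 69 76 85 91 81 64 58 55 56 57 58 58 58 58 58 60 59 61 60 62 61 62
 63 63 62 64 64 67 71 73 71 65 57 51 50 51 50 50 49 49]
row194  [66 71 70 70 78 83 77 63 55 54 55 55 56 57 57 57 59 59 59 59 58 60 60 60
 61 61 61 61 62 64 67 71 70 69 61 52 48 48 48 48 47 47]
```

```bash
cat >> h.py <<'E'
L=np.array([.5599,-.0849,.0643])
def tgt(phi,h,tip): return L+h*ZL-Rt(phi)@tip
E
python3 - <<'E'
from h import *
Tc=np.array(optics.get_calibration("wrist")["T_tool_cam"]); d=np.load("wrist5.npz");K=d["K"]
tip=[]
for px in [(256.0,183.2),(243.8,189),(268.1,189)]:
    o,v=ray(px,K,Tc); p=o+v*(.091-o[2])/v[2]; print(p.round(4))
g=cv2.cvtColor(d["im"],cv2.COLOR_BGR2GRAY)
for r in (184,186,188,190,192,196): 
    w=np.where(g[r,225:290]<155)[0]+225; print(r,w.min(),w.max())
T=tool(); print("now rel lock mm",(RL.T@(T[:3,3]-L)*1e3).round(1), "roterr",np.degrees(R.from_matrix(T[:3,:3].T@Rt(0)).as_rotvec()).round(2))
rows(tgt(9,.008,np.array([.005,.0003,.091])),Rt(9),3)
E
```

```text
[0.0147 0.0003 0.091 ]
[ 0.0103 -0.0088  0.091 ]
[0.0103 0.0093 0.091 ]
184 247 264
186 245 267
188 244 267
190 244 268
192 243 268
196 243 269
now rel lock mm [ 54.5 -39.  131. ] roterr [0.18 0.3  0.57]
angle 8.439291309935085 per row 2.8130971033116947 mm/row 23.807431770150895
[[0.001, 0.001, -0.033, 0.058, -0.09, 0.053, 0], [0.001, 0.001, -0.033, 0.062, -0.087, 0.053, 0], [0.001, 0.001, -0.033, 0.066, -0.083, 0.053, 0]]
```

Call:
send_rows:
  plan:
    - [[0.001,0.001,-0.033,0.058,-0.09,0.05,0],[0.001,0.001,-0.033,0.062,-0.087,0.053,0],[0.001,0.001,-0.033,0.066,-0.083,0.055,0],[0,0,0,0,0,0,0],[0,0,0,0,0,0,0],[0,0,0,0,0,0,0]]

```text
clock: 6.22
position: [0.5214, -0.0995, 0.1556]
ee_rot: [0.551, 0.806, 0.157, 0.149]
ft_force: [0.6, -0.7, -1.0]
grip_width: 0.14
grasp_force: 98.0
```

```bash
python3 - <<'E'
from h import *
T=tool(); tip=np.array([.0055,.0003,.091]); 
print("tip rel lock mm",(RL.T@(T[:3,:3]@tip+T[:3,3]-L)*1e3).round(1),"roterr",np.degrees(R.from_matrix(T[:3,:3].T@Rt(9)).as_rotvec()).round(2),get_obs()["ft_force"].round(1),get_obs()["torque"].round(2))
im,K,W,c=shot("wrist"); np.savez("wrist6.npz",im=im,K=K,W=W)
r,g,src=meas("wrist6.npz",L); cv2.imwrite("pics/r6.png",r)
s,K2,W2,_=shot("scene"); np.savez("scene6.npz",im=s,K=K2,W=W2); u=proj(L,K2,W2).astype(int)
b=s[u[1]-60:u[1]+40,u[0]-50:u[0]+50]
w=im[110:235,190:320]
cv2.imwrite("pics/j.png",np.hstack([cv2.resize(w,(400,400),interpolation=cv2.INTER_CUBIC),cv2.resize(b,(400,400),interpolation=cv2.INTER_CUBIC)]))
print(proj(L,K,W),u)
E
```

```text
tip rel lock mm [ 1.2 -0.8  8.9] roterr [-0.    0.14 -0.04] [ 0.6 -0.7 -1. ] [-0.15  0.57  0.03]
[254.72719915 190.79267394] [318 259]
```

View pics/j.png

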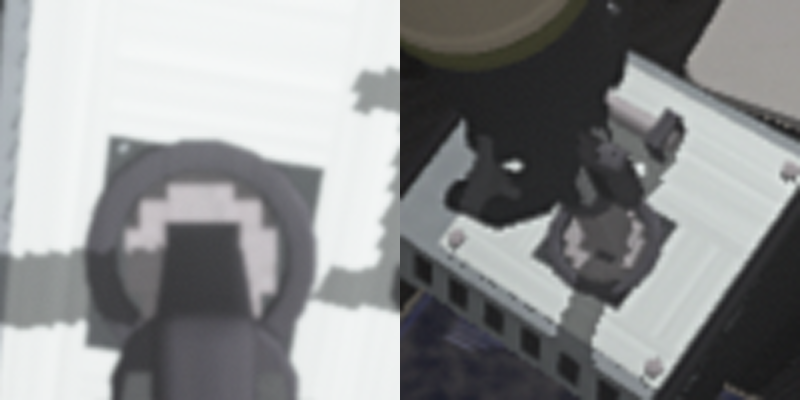

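The shank stands over the socket, edges parallel to it. Correct ~1 mm and lower to contact.

Call:
send_rows:
  plan:
    - [[0,0,0,0.005,-0.005,0.015,0],[0,0,0,0,0,0.015,0],[0,0,0,0,0,0.01,0],[0,0,0,0,0,0.01,0],[0,0,0,0,0,0,0],[0,0,0,0,0,0,0]]

```text
clock: 6.82
position: [0.5241, -0.0979, 0.1479]
ee_rot: [0.551, 0.806, 0.157, 0.149]
ft_force: [-30.3, -0.6, 37.1]
grip_width: 0.143
grasp_force: 105.0
```

```bash
cat >> h.py <<'E'
def stat():
    T=tool(); o=get_obs(); tip=np.array([.0055,.0003,.091])
    print("tip rel lock mm",(RL.T@(T[:3,:3]@tip+T[:3,3]-L)*1e3).round(1),"roterr0",np.degrees(R.from_matrix(T[:3,:3].T@Rt(0)).as_rotvec()).round(2),"F tool",(T[:3,:3].T@o["ft_force"]).round(1),"M tool",(T[:3,:3].T@o["torque"]).round(2),"t",o["clock"].round(2),"grip",o["grip_width"].round(3),"q",o["joint_pos"].round(2))
E
python3 -c "from h import *; stat()"
```

```text
Traceback (most recent call last):
  File "h.py", line 44, in stat
    print("tip rel lock mm",(RL.T@(T[:3,:3]@tip+T[:3,3]-L)*1e3).round(1),"roterr0",np.degrees(R.from_matrix(T[:3,:3].T@Rt(0)).as_rotvec()).round(2),"F tool",(T[:3,:3].T@o["ft_force"]).round(1),"M tool",(T[:3,:3].T@o["torque"]).round(2),"t",o["clock"].round(2),"grip",o["grip_width"].round(3),"q",o["joint_pos"].round(2))
                                                                                                                                                                                                                                                ^^^^^^^^^^^^^^^^
AttributeError: 'float' object has no attribute 'round'
```

```bash
sed -i 's/o\["clock"\].round(2)/round(float(o["clock"]),2)/; s/o\["grip_width"\].round(3)/round(float(o["grip_width"]),3)/' h.py; python3 -c "from h import *; stat()"
```

```text
tip rel lock mm [0.6 0.2 0.7] roterr0 [0.04 0.1  9.01] F tool [  7.5 -10.2 -46.2] M tool [3.17 2.14 0.06] t 6.82 grip 0.143 q [ 0.17 -0.02  0.03  2.15 -0.3   0.62  0.78]
```

Call:
send_rows:
  plan:
    - [[0,0,0,0,0,-0.005,0],[0,0,0,0.0025,-0.0035,0,0],[0,0,0,0,0,0,0],[0,0,0,0,0,0.0015,0],[0,0,0,0,0,0,0],[0,0,0,0,0,0,0]]

```text
clock: 7.32
position: [0.5235, -0.0978, 0.148]
ee_rot: [0.551, 0.806, 0.157, 0.15]
ft_force: [-20.5, -1.4, 28.5]
grip_width: 0.143
grasp_force: 103.3
```

```bash
python3 -c "from h import *; stat()"
```

```text
tip rel lock mm [0.3 0.4 1. ] roterr0 [0.09 0.14 9.02] F tool [  3.9  -5.8 -34.4] M tool [2.19 1.26 0.04] t 7.32 grip 0.143 q [ 0.17 -0.02  0.03  2.16 -0.3   0.62  0.78]
```

```bash
python3 - <<'E'
from h import *
im,K,W,c=shot("wrist"); np.savez("wrist7.npz",im=im,K=K,W=W)
def prof(f):
    d=np.load(f); Kx,Wx=d["K"],d["W"]; Rr=Rt(9); s=.035;N=350
    src=np.float32([proj(L+a*s*Rr[:,1]+b*s*Rr[:,0],Kx,Wx) for a,b in [(-1,1),(1,1),(1,-1),(-1,-1)]])
    return cv2.cvtColor(cv2.warpPerspective(d["im"],cv2.getPerspectiveTransform(src,np.float32([[0,0],[N,0],[N,N],[0,N]])),(N,N),flags=cv2.INTER_CUBIC),cv2.COLOR_BGR2GRAY)
for f in ["wrist4.npz","wrist7.npz"]:
    g=prof(f); print(f,"(0.2 mm px, origin L; u=tool y, v=tool x)")
    for u in (-6,-3,0,3,6): print("v profile at u",u,[int(g[int(175-v*5),175+u*5]) for v in np.arange(16,2,-.5)])
    for v in (9,8,6,4,2): print("u profile at v",v,[int(g[175-v*5,int(175+u*5)]) for u in np.arange(-15,15.1,1)])
E
```

```text
wrist4.npz (0.2 mm px, origin L; u=tool y, v=tool x)
v profile at u -6 [195, 196, 197, 197, 197, 198, 197, 196, 197, 195, 188, 178, 151, 131, 106, 94, 88, 83, 79, 77, 74, 73, 74, 74, 72, 73, 74, 74]
v profile at u -3 [197, 196, 196, 195, 195, 195, 195, 195, 194, 194, 187, 179, 154, 130, 105, 95, 87, 83, 78, 75, 74, 74, 74, 74, 74, 73, 74, 74]
v profile at u 0 [195, 195, 196, 197, 196, 195, 196, 196, 196, 195, 189, 175, 147, 129, 103, 95, 88, 83, 79, 77, 75, 75, 74, 74, 75, 74, 73, 74]
v profile at u 3 [192, 193, 194, 194, 193, 193, 193, 193, 192, 191, 183, 175, 149, 128, 105, 94, 88, 84, 78, 76, 75, 74, 75, 74, 74, 74, 74, 74]
v profile at u 6 [198, 198, 196, 195, 195, 194, 194, 194, 194, 193, 187, 173, 147, 126, 102, 96, 88, 84, 78, 75, 75, 75, 74, 74, 74, 73, 72, 73]
u profile at v 9 [156, 189, 196, 196, 191, 167, 126, 107, 107, 106, 105, 103, 105, 108, 106, 103, 103, 105, 105, 104, 101, 102, 103, 108, 117, 150, 181, 191, 190, 182, 155]
u profile at v 8 [176, 194, 198, 198, 193, 170, 125, 92, 88, 88, 88, 87, 87, 88, 87, 88, 88, 88, 88, 88, 88, 88, 87, 90, 104, 145, 181, 190, 191, 1
[... 1329 characters left out ...]
, 93, 94, 95, 94, 95, 94, 94, 97, 104, 110, 113, 122, 156, 186, 191, 192, 186, 163]
u profile at v 8 [169, 191, 196, 197, 194, 174, 123, 78, 69, 67, 67, 67, 69, 66, 68, 68, 68, 69, 68, 70, 70, 74, 76, 82, 96, 143, 183, 190, 190, 187, 175]
u profile at v 6 [176, 185, 190, 192, 189, 160, 105, 69, 62, 62, 62, 63, 63, 64, 65, 64, 64, 65, 65, 65, 67, 69, 72, 77, 93, 143, 188, 195, 196, 196, 195]
u profile at v 4 [117, 116, 122, 133, 136, 108, 72, 61, 62, 61, 61, 62, 62, 62, 64, 65, 63, 65, 64, 66, 66, 66, 68, 75, 90, 138, 185, 194, 194, 194, 194]
u profile at v 2 [108, 108, 109, 108, 103, 83, 64, 60, 61, 61, 60, 60, 60, 62, 61, 63, 62, 64, 62, 63, 65, 65, 67, 73, 84, 121, 172, 192, 192, 193, 194]
```

Call:
send_rows:
  plan:
    - [[0,0,0,0,0,-0.005,0],[0,0,0,-0.0025,-0.0025,0,0],[0,0,-0.035,0,0,0,0],[0,0,0.035,0,0,0.0015,0],[0,0,0.035,0,0,0,0],[0,0,-0.035,0,0,0.0015,0],[0,0,0,0,0,0,0],[0,0,0,0,0,0,0]]

```text
clock: 8.03
position: [0.5239, -0.0986, 0.1484]
ee_rot: [0.551, 0.806, 0.157, 0.151]
ft_force: [-13.6, -0.1, 21.9]
grip_width: 0.14
grasp_force: 102.4
```

```bash
python3 -c "from h import *; stat()"
```

```text
tip rel lock mm [ 0.8 -0.5  1.3] roterr0 [0.17 0.19 9.04] F tool [  3.2  -2.3 -25.5] M tool [1.09 0.73 0.06] t 8.03 grip 0.14 q [ 0.17 -0.02  0.03  2.16 -0.3   0.62  0.79]
```

Call:
send_rows:
  plan:
    - [[0,0,0,0,0,-0.003,0],[0,0,0,0.003,-0.0035,0,0],[0,0,0,0,0,0,0],[0,0,0,0.004,0,0,0],[0,0,0,0,0,0,0],[0,0,0,0,0.004,0,0],[0,0,0,0,0,0,0],[0,0,0,-0.004,0,0,0],[0,0,0,0,0,0,0]]

```text
clock: 8.78
position: [0.5236, -0.0983, 0.1485]
ee_rot: [0.551, 0.806, 0.157, 0.151]
ft_force: [-7.8, -1.1, 14.6]
grip_width: 0.138
grasp_force: 100.8
```

```bash
python3 -c "from h import *; stat()"
```

```text
tip rel lock mm [ 0.6 -0.2  1.5] roterr0 [0.16 0.21 9.01] F tool [  0.7  -0.8 -16.6] M tool [ 0.78 -0.06  0.02] t 8.78 grip 0.138 q [ 0.17 -0.02  0.03  2.16 -0.3   0.62  0.78]
```

Call:
send_rows:
  plan:
    - [[0,0,0,0.005,0,0,0],[0,0,0,0,0,0,0],[0,0,0,0,-0.004,0,0],[0,0,0,0,0,0,0],[0,0,0,0.003,0,0,0],[0,0,0,0,0,0,0],[0,0,0,0,0,0,0]]

```text
clock: 9.37
position: [0.523, -0.0978, 0.1484]
ee_rot: [0.551, 0.805, 0.157, 0.152]
ft_force: [-1.8, -3.0, 10.9]
grip_width: 0.14
grasp_force: 99.9
```

```bash
python3 -c "from h import *; stat()"
```

```text
tip rel lock mm [0.2 0.3 1.6] roterr0 [0.24 0.31 8.99] F tool [ -2.9   2.  -10.9] M tool [ 0.19 -1.09  0.04] t 9.37 grip 0.14 q [ 0.17 -0.02  0.03  2.16 -0.29  0.61  0.78]
```

Call:
send_rows:
  plan:
    - [[0,0,0,0.004,0,0.001,0],[0,0,0,0,0,0,0],[0,0,-0.03,0,0,0,0],[0,0,0,0,0,0,0],[0,0,0.06,0,0,0,0],[0,0,0,0,0,0,0],[0,0,-0.03,0,0,0,0],[0,0,0,0,0,0,0]]

```text
clock: 10.03
position: [0.5225, -0.0966, 0.148]
ee_rot: [0.55, 0.806, 0.157, 0.152]
ft_force: [-5.6, -3.5, 13.3]
grip_width: 0.141
grasp_force: 100.5
```

```bash
python3 -c "from h import *; stat()"
```

```text
tip rel lock mm [-0.3  1.6  1.4] roterr0 [0.2  0.26 9.15] F tool [ -2.2  -0.3 -14.7] M tool [ 0.57 -0.53  0.01] t 10.03 grip 0.141 q [ 0.17 -0.02  0.03  2.16 -0.29  0.61  0.78]
```

```bash
cat > prof.py <<'E'
from h import *
import sys
def rect(f,s=.035,N=350,phi=9):
    d=np.load(f); Kx,Wx=d["K"],d["W"]; Rr=Rt(phi)
    src=np.float32([proj(L+a*s*Rr[:,1]+b*s*Rr[:,0],Kx,Wx) for a,b in [(-1,1),(1,1),(1,-1),(-1,-1)]])
    return cv2.cvtColor(cv2.warpPerspective(d["im"],cv2.getPerspectiveTransform(src,np.float32([[0,0],[N,0],[N,N],[0,N]])),(N,N),flags=cv2.INTER_CUBIC),cv2.COLOR_BGR2GRAY)
def cross(p,x,lev):
    i=np.where((p[:-1]-lev)*(p[1:]-lev)<0)[0]; return [round(float(x[k]+(lev-p[k])/(p[k+1]-p[k])*(x[k+1]-x[k])),2) for k in i]
def rep(f):
    g=rect(f).astype(float); ax=np.arange(-34,34,.2); S=lambda u,v:g[int(round(175-v*5)),int(round(175+u*5))]
    for u in (-8,-6,-3,0,3,6,8): 
        x=np.arange(14,0,-.2); p=np.array([S(u,v) for v in x]); print("u",u,"v@133",cross(p,x,133),"v@90",cross(p,x,90),"v@70",cross(p,x,70))
    for v in (8,6,4,2,0,-2): 
        x=np.arange(-14,14,.2); p=np.array([S(u,v) for u in x]); print("v",v,"u@133",cross(p,x,133),"u@90",cross(p,x,90),"u@70",cross(p,x,70))
if __name__=="__main__":
    im,K,W,c=shot("wrist"); np.savez(sys.argv[1],im=im,K=K,W=W); rep(sys.argv[1])
E
python3 prof.py wrist8.npz; echo; python3 -c "from prof import *; rep('wrist4.npz')"
```

```text
u -8 v@133 [9.65] v@90 [8.84] v@70 [8.13]
u -6 v@133 [10.38] v@90 [9.62] v@70 []
u -3 v@133 [10.64] v@90 [9.92] v@70 []
u 0 v@133 [10.61] v@90 [9.91] v@70 [9.15]
u 3 v@133 [10.66] v@90 [9.9] v@70 [9.15]
u 6 v@133 [10.27] v@90 [9.32] v@70 []
u 8 v@133 [9.55] v@90 [] v@70 []
v 8 u@133 [-9.46, 9.85] u@90 [-8.73, 8.67] u@70 [-8.13]
v 6 u@133 [-9.75, 9.73] u@90 [-9.05] u@70 [-8.48]
v 4 u@133 [9.87] u@90 [-9.97, 8.94] u@70 []
v 2 u@133 [10.17] u@90 [-10.73, 9.14] u@70 [-9.85]
v 0 u@133 [10.51] u@90 [-11.13, 9.64] u@70 [-10.25, 7.5]
v -2 u@133 [10.95] u@90 [-11.44, 9.94] u@70 [-10.64]

u -8 v@133 [9.68] v@90 [7.5] v@70 []
u -6 v@133 [9.64] v@90 [] v@70 []
u -3 v@133 [9.65] v@90 [8.25] v@70 []
u 0 v@133 [9.7] v@90 [8.3] v@70 []
u 3 v@133 [9.68] v@90 [8.13] v@70 []
u 6 v@133 [9.76] v@90 [] v@70 []
u 8 v@133 [9.67] v@90 [] v@70 []
v 8 u@133 [9.72] u@90 [] u@70 []
v 6 u@133 [-9.18, 9.71] u@90 [8.82] u@70 []
v 4 u@133 [-9.06, 9.75] u@90 [-8.13, 8.77] u@70 []
v 2 u@133 [-9.26, 9.73] u@90 [-8.3, 8.72] u@70 []
v 0 u@133 [-9.05, 9.7] u@90 [-8.09, 8.76] u@70 []
v -2 u@133 [-9.18, 9.76] u@90 [-8.23, 8.72] u@70 []
```

```bash
python3 - <<'E'
from prof import *
for ph in (5,7,8,9,10,11,13):
    g=rect("wrist4.npz",phi=ph).astype(float); out=[]
    for u in (-8,-4,0,4,8):
        x=np.arange(14,-14,-.2); p=np.array([g[int(round(175-v*5)),175+u*5] for v in x]); out.append(cross(p,x,133))
    out2=[]
    for v in (-8,-4,0,4,7):
        x=np.arange(-14,14,.2); p=np.array([g[175-v*5,int(round(175+u*5))] for u in x]); out2.append(cross(p,x,133))
    print(ph,out,out2)
E
```

```text
5 [[9.13, -10.05], [-10.23], [9.73, -9.95], [10.08, -9.65], [10.18, -9.3]] [[-8.68], [-8.96, 10.11], [-9.1, 9.74], [-9.32, 9.49], [-9.69, 9.26]]
7 [[9.42, -9.9], [9.53, -10.04], [9.71, -9.9], [9.93, -9.75], [9.93, -9.57]] [[9.96], [-9.05, 9.92], [-9.04, 9.69], [-9.18, 9.58], [-9.45, 9.51]]
8 [[9.54, -9.82], [9.64, -9.96], [9.73, -9.9], [9.86, -9.83], [9.78, -9.7]] [[-9.12, 9.84], [-9.08, 9.84], [-9.06, 9.69], [-9.11, 9.68], [-9.36, 9.64]]
9 [[9.68, -9.71], [9.69, -9.88], [9.7, -9.88], [9.78, -9.89], [9.67, -9.87]] [[-9.26, 9.72], [-9.1, 9.77], [-9.05, 9.7], [-9.06, 9.75], [-9.24, 9.76]]
10 [[9.82, -9.63], [9.78, -9.78], [9.69, -9.85], [9.67, -9.95], [9.52, -10.02]] [[-9.38, 9.62], [-9.13, 9.7], [-9.04, 9.68], [-9.02], [-9.1, 9.88]]
11 [[9.91, -9.5], [9.84, -9.68], [9.68, -9.84], [9.58, -10.01], [-10.15]] [[-9.53, 9.48], [-9.18], [-9.06, 9.68], [-8.94, 9.87], [10.02]]
13 [[10.13, -9.29], [-9.57], [9.7, -9.84], [9.44, -10.16], [9.15]] [[-9.78], [-9.32, 9.5], [-9.08, 9.74], [-8.87, 10.03], [-8.78, 10.25]]
```

Call:
send_rows:
  plan:
    - [[0,0,0,0,0,-0.015,0],[0,0,0,-0.01,0.002,0,0],[0,0,0,0,0,0,0],[0,0,0,0,0,0,0],[0,0,0,0,0,0,0]]

```text
clock: 10.5
position: [0.5202, -0.0971, 0.1482]
ee_rot: [0.551, 0.806, 0.156, 0.148]
ft_force: [-0.0, 0.2, -1.6]
grip_width: 0.138
grasp_force: 98.1
```

```bash
python3 - <<'E'
from h import *
stat()
import prof
for n in ("wrist","scene","side"):
    im,K,W,c=shot(n); np.savez(n+"9.npz",im=im,K=K,W=W)
prof.rep("wrist9.npz")
# shank line in scene/side: print predicted points & gray rows
T=tool()
for n in ("scene","side"):
    d=np.load(n+"9.npz"); g=cv2.cvtColor(d["im"],cv2.COLOR_BGR2GRAY)
    for z in (.03,.045,.06,.075,.085):
        P=T[:3,:3]@np.array([.0055,0,z])+T[:3,3]; u=proj(P,d["K"],d["W"]); print(n,z,u.round(1),g[int(round(u[1])),int(u[0])-16:int(u[0])+17])
E
```

```text
tip rel lock mm [-2.8  1.9  2.5] roterr0 [-0.09  0.05  9.04] F tool [ 0.3 -0.6  1.5] M tool [0.59 0.09 0.01] t 10.5 grip 0.138 q [ 0.17 -0.02  0.03  2.16 -0.29  0.62  0.78]
u -8 v@133 [11.11] v@90 [10.31] v@70 []
u -6 v@133 [11.29] v@90 [10.53] v@70 []
u -3 v@133 [11.32] v@90 [10.53] v@70 [9.9]
u 0 v@133 [11.32] v@90 [10.5] v@70 [9.7]
u 3 v@133 [11.08] v@90 [10.25] v@70 []
u 6 v@133 [9.67] v@90 [8.71] v@70 []
u 8 v@133 [9.38] v@90 [8.56] v@70 []
v 8 u@133 [-11.64, 9.78] u@90 [-10.87, 8.69] u@70 [-10.27]
v 6 u@133 [9.78] u@90 [-11.65, 8.87] u@70 [-11.13]
v 4 u@133 [9.84] u@90 [8.85] u@70 [-12.05]
v 2 u@133 [9.9] u@90 [-13.33, 8.87] u@70 []
v 0 u@133 [9.84] u@90 [-13.7, 8.75] u@70 [-12.84]
v -2 u@133 [9.74] u@90 [-13.97, 8.7] u@70 [-13.16]
scene 0.03 [310.5 247.5] [50 44 39 38 38 39 38 37 38 38 39 41 39 39 38 40 58 84 91 92 74 45 37 37
 43 49 50 53 52 51 50 48 54]
scene 0.045 [312.  250.6] [40 37 38 37 38 39 39 37 37 52 43 37 39 39 39 51 81 91 81 60 50 49 45 44
 48 51 50 51 50 55 58 69 76]
scene 0.06 [313.6 253.7] [ 34  34  34  34  36  58 101 160 146  92  61  53  50  49  49  51  51  52
[... 449 characters left out ...]
  37  33  51  85  92  92  87  57
  30  37  42  50  49  50  51  50  52  52  54  75 114 137 165]
side 0.045 [295.9 247.2] [37 34 36 36 37 41 61 45 37 35 35 41 43 66 87 93 97 87 41 33 37 44 50 49
 53 56 48 54 53 59 73 78 83]
side 0.06 [297.7 250.4] [ 34  42 102 174 195 200 188 130  50  39  41  41  60  77  83  62  51  51
  47  43  43  51  51  50  52  55  49  59  85 101  80  70  75]
side 0.075 [299.5 253.6] [201 204 202 200 202 183 125  79  80  80  68  76  72  75  75  86  86  88
  84  86  86  84  74  80 100 143 145 151 148 135 105  74  77]
side 0.085 [300.6 255.6] [200 198 183 126  80  76  80  82  80  74 114 113  80  80  80  82  88  86
  87  86  85  84  86  84  93 118 131 148 140 109  83  73  82]
```

Call:
send_rows:
  plan:
    - [[0,0,0,-0.0133,0.0145,0,0],[0,0,0,0,0,0,0],[0,0,0,0,0,0,0],[0,0,0,0,0,0,0]]

```text
clock: 10.98
position: [0.5238, -0.0987, 0.15]
ee_rot: [0.551, 0.806, 0.157, 0.149]
ft_force: [-0.6, -0.1, -2.6]
grip_width: 0.134
grasp_force: 98.1
```

```bash
python3 -c "from h import *; stat()"; python3 prof.py wrist10.npz
```

```text
tip rel lock mm [ 0.9 -0.5  2.9] roterr0 [-0.05  0.08  9.04] F tool [ 0.3 -1.6  2.1] M tool [0.58 0.13 0.03] t 10.98 grip 0.134 q [ 0.17 -0.02  0.03  2.15 -0.29  0.63  0.78]
u -8 v@133 [9.35] v@90 [8.04] v@70 []
u -6 v@133 [9.46] v@90 [8.69] v@70 [7.87]
u -3 v@133 [9.49] v@90 [8.69] v@70 [7.95]
u 0 v@133 [9.48] v@90 [8.67] v@70 [7.9]
u 3 v@133 [9.49] v@90 [8.69] v@70 []
u 6 v@133 [9.51] v@90 [8.69] v@70 []
u 8 v@133 [9.44] v@90 [8.63] v@70 []
v 8 u@133 [-8.9, 9.87] u@90 [-8.02, 8.84] u@70 []
v 6 u@133 [-9.35, 9.87] u@90 [-8.51, 8.92] u@70 [-7.87]
v 4 u@133 [-9.65, 10.16] u@90 [-8.77, 9.14] u@70 [-8.12]
v 2 u@133 [10.64] u@90 [-9.11, 9.69] u@70 [-8.45]
v 0 u@133 [10.96] u@90 [-9.9] u@70 [-9.04]
v -2 u@133 [11.32] u@90 [] u@70 [-9.27]
```

Call:
send_rows:
  plan:
    - [[0,0,0,0.0012,-0.0017,0,0],[0,0,0,0,0,0.004,0],[0,0,0,0,0,0.005,0],[0,0,0,0,0,0,0],[0,0,0,0,0,0,0]]

```text
clock: 11.45
position: [0.5241, -0.0986, 0.1489]
ee_rot: [0.551, 0.806, 0.157, 0.149]
ft_force: [-8.0, -0.2, 7.7]
grip_width: 0.138
grasp_force: 100.0
```

```bash
python3 -c "from h import *; stat()"
```

```text
tip rel lock mm [ 0.9 -0.4  1.7] roterr0 [-0.03  0.08  9.04] F tool [  2.1  -3.5 -10.3] M tool [1.31 0.59 0.03] t 11.45 grip 0.138 q [ 0.17 -0.02  0.03  2.15 -0.3   0.62  0.78]
```

Call:
send_rows:
  plan:
    - [[0,0,0.03,0,-0.0012,0,0],[0,0,0.03,0,-0.0012,0,0],[0,0,0.03,0,-0.0012,0,0],[0,0,0,0,0,0,0]]

```text
clock: 11.78
position: [0.5242, -0.0988, 0.149]
ee_rot: [0.605, 0.766, 0.167, 0.139]
ft_force: [-2.8, 0.1, 5.4]
grip_width: 0.14
grasp_force: 99.2
```

```bash
python3 -c "from h import *; stat()"
```

```text
tip rel lock mm [ 1.9 -0.7  1.8] roterr0 [0.07 0.12 1.15] F tool [ 0.7 -0.1 -6.1] M tool [ 0.51  0.17 -0.07] t 11.78 grip 0.14 q [ 0.17 -0.02  0.03  2.15 -0.3   0.62  0.65]
```

Call:
send_rows:
  plan:
    - [[0,0,-0.03,0,0.0012,0,0],[0,0,-0.03,0,0.0012,0,0],[0,0,-0.03,0,0.0012,0,0],[0,0,-0.03,0,0.0012,0,0],[0,0,-0.03,0,0.0012,0,0],[0,0,0,0,0,0,0]]

```text
clock: 12.28
position: [0.5248, -0.0988, 0.1492]
ee_rot: [0.513, 0.831, 0.15, 0.157]
ft_force: [-5.2, -1.8, 7.6]
grip_width: 0.137
grasp_force: 99.5
```

```bash
python3 -c "from h import *; stat()"
```

```text
tip rel lock mm [ 1.1 -0.9  1.7] roterr0 [-1.000e-02  1.300e-01  1.435e+01] F tool [-0.2 -1.9 -9.2] M tool [1.11 0.18 0.05] t 12.28 grip 0.137 q [ 0.17 -0.02  0.03  2.15 -0.29  0.62  0.88]
```

Call:
send_rows:
  plan:
    - [[0,0,0,0,0,-0.009,0],[0,0,0.062,0,-0.007,0,0],[0,0,0,0,0,0,0],[0,0,0,0,0,0,0],[0,0,0,0,0,0,0]]

```text
clock: 12.7
position: [0.5226, -0.099, 0.1494]
ee_rot: [0.551, 0.806, 0.157, 0.149]
ft_force: [-0.3, -0.2, -1.3]
grip_width: 0.136
grasp_force: 98.1
```

```bash
python3 -c "from h import *; stat()"
```

```text
tip rel lock mm [-0.4 -0.5  2.8] roterr0 [-0.06  0.07  9.01] F tool [ 0.  -0.9  1.1] M tool [ 0.64  0.11 -0.02] t 12.7 grip 0.136 q [ 0.17 -0.02  0.03  2.15 -0.29  0.63  0.78]
```

Call:
send_rows:
  plan:
    - [[0,0,0,0.0007,0.0025,0,0],[0,0,0,0,0,0.004,0],[0,0,0,0,0,0.004,0],[0,0,0,0,0,0,0],[0,0,0,0,0,0,0]]

```text
clock: 13.12
position: [0.5238, -0.0987, 0.1488]
ee_rot: [0.552, 0.806, 0.157, 0.149]
ft_force: [-6.3, 0.5, 5.6]
grip_width: 0.139
grasp_force: 99.8
```

```bash
python3 -c "from h import *; stat()"; python3 prof.py wrist11.npz
```

```text
tip rel lock mm [ 0.5 -0.4  1.7] roterr0 [-0.03  0.08  8.9 ] F tool [ 2.2 -2.8 -7.7] M tool [1.05 0.54 0.01] t 13.12 grip 0.139 q [ 0.17 -0.02  0.03  2.15 -0.3   0.62  0.78]
u -8 v@133 [9.34] v@90 [8.27] v@70 []
u -6 v@133 [9.39] v@90 [8.62] v@70 []
u -3 v@133 [9.42] v@90 [8.63] v@70 [7.9]
u 0 v@133 [] v@90 [] v@70 []
u 3 v@133 [9.42] v@90 [] v@70 [7.7]
u 6 v@133 [9.42] v@90 [8.55] v@70 []
u 8 v@133 [9.32] v@90 [] v@70 []
v 8 u@133 [-9.05, 9.82] u@90 [8.67] u@70 []
v 6 u@133 [-9.26, 9.84] u@90 [-8.48, 8.77] u@70 []
v 4 u@133 [-9.74, 9.92] u@90 [-9.02, 8.92] u@70 [-8.47]
v 2 u@133 [-12.3, -11.07, 10.16] u@90 [-9.53, 9.27] u@70 [-8.87]
v 0 u@133 [10.49] u@90 [9.52] u@70 []
v -2 u@133 [10.96] u@90 [-10.65, 10.03] u@70 []
```

Call:
send_rows:
  plan:
    - [[0,0,0,0,0,-0.03,0],[0,0,0,0.11,0,0,0],[0,0,0,0.11,0,0,0],[0,0,0,0,0,0.02,0],[0,0,0,0,0,0.015,0],[0,0,0,0,0,0,0],[0,0,0,0,0,0,0]]

```text
clock: 13.75
position: [0.509, -0.0579, 0.1444]
ee_rot: [0.552, 0.805, 0.157, 0.149]
ft_force: [0.1, 1.0, -2.3]
grip_width: 0.141
grasp_force: 98.1
```

```bash
python3 -c "from h import *; stat()"
```

```text
tip rel lock mm [-6.7 42.6  0.2] roterr0 [-0.07  0.08  8.84] F tool [ 1.1 -0.5  2.2] M tool [ 0.59  0.42 -0.02] t 13.75 grip 0.141 q [ 0.14 -0.07 -0.03  2.21 -0.24  0.6   0.65]
```

Call:
send_rows:
  plan:
    - [[0,0,0,0,0,0.005,0],[0,0,0,0,0,0.005,0],[0,0,0,0,0,0,0],[0,0,0,0,0,0,0]]

```text
clock: 14.08
position: [0.5097, -0.0578, 0.1435]
ee_rot: [0.552, 0.805, 0.157, 0.149]
ft_force: [-12.7, 0.5, 13.2]
grip_width: 0.141
grasp_force: 101.0
```

```bash
python3 -c "from h import *; stat()"; python3 - <<'E'
from h import *
im,K,W,c=shot("wrist"); np.savez("wrist12.npz",im=im,K=K,W=W); T=tool()
g=cv2.cvtColor(im,cv2.COLOR_BGR2GRAY)
print(g[172:200,256]); print(g[186,236:276]);print(g[190,236:276]);print(g[196,236:276])
E
```

```text
tip rel lock mm [-6.3 42.4 -0.9] roterr0 [-0.04  0.09  8.82] F tool [  3.9  -5.1 -17.2] M tool [1.66 1.06 0.04] t 14.08 grip 0.141 q [ 0.13 -0.06 -0.03  2.21 -0.24  0.59  0.65]
[244 244 245 245 244 244 244 244 244 240 220 162 104  82  80  79  78  78
  77  79  78  77  77  77  77  77  76  76]
[246 246 246 246 246 245 242 228 174 114  84  78  76  76  77  75  78  78
  80  79  80  80  80  79  80  81  81  83  86  94 119 172 222 239 243 243
 244 244 243 243]
[209 214 226 233 236 232 211 155  99  78  76  75  75  76  75  76  76  77
  78  76  77  79  78  79  79  80  80  80  82  85  91 106 149 210 239 244
 245 245 245 245]
[156 156 156 156 151 133 103  80  73  73  72  73  73  74  74  75  75  75
  76  76  77  78  76  78  77  78  79  78  81  82  85  89 100 135 197 233
 241 242 243 243]
```

```bash
python3 - <<'E'
from prof import *
for f in ["wrist4.npz","wrist5.npz"]:
    g=rect(f).astype(int)
    for v in (5,0,-5): print(f,"v",v,"u -13..-6:",[g[175-v*5,int(round(175+u*5))] for u in np.arange(-13,-6,.4)]," u 7..13",[g[175-v*5,int(round(175+u*5))] for u in np.arange(7,13,.4)])
    for u in (-4,0,4): print(f,"u",u,"v 13..6:",[g[int(round(175-v*5)),175+u*5] for v in np.arange(13,6,-.4)]," v -7..-13",[g[int(round(175-v*5)),175+u*5] for v in np.arange(-7,-13,-.4)])
    # ring outer edges: panel bright -> ring
    for v in (0,): 
        x=np.arange(-34,34,.2); p=np.array([g[175-v*5,int(round(175+u*5))] for u in x]); print("ring u",cross(p,x,150))
    p=np.array([g[int(round(175-v*5)),175] for v in x]); print("ring v",cross(p,x,150))
E
```

```text
wrist4.npz v 5 u -13..-6: [np.int64(189), np.int64(189), np.int64(189), np.int64(189), np.int64(188), np.int64(186), np.int64(182), np.int64(176), np.int64(163), np.int64(150), np.int64(131), np.int64(112), np.int64(96), np.int64(83), np.int64(77), np.int64(73), np.int64(74), np.int64(74)]  u 7..13 [np.int64(74), np.int64(75), np.int64(75), np.int64(80), np.int64(84), np.int64(99), np.int64(116), np.int64(138), np.int64(157), np.int64(173), np.int64(185), np.int64(191), np.int64(194), np.int64(195), np.int64(196)]
wrist4.npz v 0 u -13..-6: [np.int64(195), np.int64(195), np.int64(194), np.int64(194), np.int64(192), np.int64(190), np.int64(184), np.int64(177), np.int64(164), np.int64(149), np.int64(130), np.int64(111), np.int64(95), np.int64(82), np.int64(77), np.int64(74), np.int64(74), np.int64(73)]  u 7..13 [np.int64(71), np.int64(72), np.int64(74), np.int64(79), np.int64(86), np.int64(100), np.int64(118), np.int64(139), np.int64(162), np.int64(176), np.int64(188), np.int64(191), np.int64(194), np.int64(195), np.int64(195)]
wrist4.npz v -5 u -13..-6: [np.int64(195), np.int64(194), n
[... 4674 characters left out ...]
nt64(173), np.int64(182), np.int64(190), np.int64(191), np.int64(192), np.int64(193)]
wrist5.npz u 4 v 13..6: [np.int64(190), np.int64(190), np.int64(190), np.int64(189), np.int64(188), np.int64(181), np.int64(174), np.int64(156), np.int64(140), np.int64(117), np.int64(99), np.int64(84), np.int64(77), np.int64(74), np.int64(74), np.int64(74), np.int64(73), np.int64(73)]  v -7..-13 [np.int64(82), np.int64(87), np.int64(92), np.int64(96), np.int64(102), np.int64(108), np.int64(121), np.int64(132), np.int64(151), np.int64(165), np.int64(178), np.int64(184), np.int64(188), np.int64(191), np.int64(192)]
ring u [-28.79, -19.1, -5.3, 9.88, 19.08, 28.66]
ring v [-28.85, -19.09, -10.04, 10.03, 28.67]
```

Call:
send_rows:
  plan:
    - [[0,0,0,0,0,-0.03,0],[0,0,0,-0.108,-0.002,0,0],[0,0,0,-0.108,-0.002,0,0],[0,0,0,0,0,0,0],[0,0,0,0,0,0,0],[0,0,0,0,0,0,0]]

```text
clock: 14.63
position: [0.5213, -0.0984, 0.1505]
ee_rot: [0.552, 0.805, 0.157, 0.148]
ft_force: [-0.5, 0.9, -0.7]
grip_width: 0.136
grasp_force: 98.1
```

```bash
cat >> h.py <<'E'
def sim():
    v=[]
    T=tool(); tip=np.array([.0055,.0003,.091]); d=(RL.T@(T[:3,:3]@tip+T[:3,3]-L)*1e3); c,s=np.cos(np.radians(9)),np.sin(np.radians(9))
    print("tool-frame(9deg) x %.2f y %.2f z %.2f"%(c*d[1]-s*d[0],c*d[0]+s*d[1],d[2]), "F",(T[:3,:3].T@get_obs()["ft_force"]).round(1),"phi",np.degrees(R.from_matrix(T[:3,:3].T@Rt(0)).as_rotvec())[2].round(2),"t",round(float(get_obs()["clock"]),2))
E
python3 -c "from h import *; sim()"
```

```text
tool-frame(9deg) x 0.57 y -0.92 z 4.23 F [ 1.  -0.4  0.5] phi 8.84 t 14.63
```

Call:
send_rows:
  plan:
    - [[0,0,0,-0.0045,0.0015,0.004,0],[0,0,0,0,0,0.005,0],[0,0,0,0,0,0.005,0],[0,0,0,0,0,0,0],[0,0,0,0,0,0,0]]

```text
clock: 15.05
position: [0.5232, -0.0985, 0.1486]
ee_rot: [0.552, 0.806, 0.157, 0.149]
ft_force: [-4.7, 0.3, 4.8]
grip_width: 0.137
grasp_force: 99.4
```

```bash
python3 -c "from h import *; sim()"
```

```text
tool-frame(9deg) x -0.10 y -0.16 z 1.76 F [ 1.6 -1.9 -6.2] phi 8.9 t 15.05
```

Call:
send_rows:
  plan:
    - [[0,0,0,0,-0.005,0.001,0],[0,0,0,0,0,0,0],[0,0,0,0,0,0,0]]

```text
clock: 15.3
position: [0.5229, -0.0987, 0.1484]
ee_rot: [0.552, 0.805, 0.157, 0.149]
ft_force: [-3.2, 1.1, 5.3]
grip_width: 0.142
grasp_force: 99.3
```

```bash
python3 -c "from h import *; sim()"
```

```text
tool-frame(9deg) x -0.18 y -0.39 z 1.74 F [ 1.8 -0.1 -6.1] phi 8.91 t 15.3
```

Call:
send_rows:
  plan:
    - [[0,0,0,-0.004,0,0.001,0],[0,0,0,0,0,0,0],[0,0,0,0,0,0,0]]

```text
clock: 15.55
position: [0.5232, -0.099, 0.1484]
ee_rot: [0.551, 0.806, 0.157, 0.149]
ft_force: [-6.8, 3.5, 9.5]
grip_width: 0.137
grasp_force: 100.1
```

```bash
python3 -c "from h import *; sim()"
```

```text
tool-frame(9deg) x -0.49 y -0.34 z 1.65 F [  5.   -0.6 -11.1] phi 8.92 t 15.55
```

```bash
python3 - <<'E'
from h import *
Tc=np.array(optics.get_calibration("wrist")["T_tool_cam"]); 
d=np.load("wrist5.npz");K=d["K"]; g=cv2.cvtColor(d["im"],cv2.COLOR_BGR2GRAY); print(g[200:345,256].tolist()); 
g=cv2.cvtColor(np.load("wrist12.npz")["im"],cv2.COLOR_BGR2GRAY); print(g[200:345,256].tolist()); print("collar row 215",g[215,215:300].tolist())
for zt in (.089,.091):
  for off in (0,.0055):
    for nm,q in dict(tipfront=(.009,zt),collarlow_front=(.017,zt-.062),collartop_front=(.017,zt-.068),padbot_front=(.03,zt-.068),padtop_front=(.03,zt-.114),padtop_back=(-.03,zt-.114)).items():
        print(zt,off,nm,proj(np.array([q[0]+off,0,q[1]]),K,Tc)[1].round(1))
E
```

```text
[69, 69, 68, 69, 68, 66, 69, 71, 75, 79, 84, 87, 87, 87, 89, 88, 89, 92, 90, 90, 91, 89, 89, 88, 88, 88, 87, 87, 86, 87, 86, 86, 86, 85, 85, 84, 85, 84, 86, 84, 84, 84, 84, 84, 84, 85, 84, 84, 84, 85, 83, 83, 83, 83, 82, 83, 83, 82, 81, 81, 83, 79, 72, 61, 49, 46, 46, 45, 45, 45, 45, 46, 46, 45, 45, 43, 44, 45, 44, 46, 43, 45, 43, 43, 43, 43, 45, 44, 43, 43, 42, 44, 43, 44, 41, 43, 42, 43, 42, 43, 41, 43, 42, 42, 42, 43, 42, 42, 42, 42, 42, 42, 42, 42, 43, 43, 43, 42, 42, 43, 42, 43, 41, 42, 40, 38, 34, 28, 25, 22, 22, 22, 21, 21, 22, 23, 22, 24, 23, 21, 21, 21, 22, 23, 22]
[75, 75, 75, 75, 73, 74, 73, 76, 78, 83, 88, 92, 95, 95, 95, 97, 98, 99, 99, 99, 98, 99, 99, 98, 97, 97, 97, 97, 96, 97, 96, 95, 95, 96, 95, 95, 94, 95, 94, 95, 93, 94, 96, 94, 93, 94, 93, 93, 93, 92, 94, 93, 91, 93, 91, 88, 84, 84, 87, 88, 82, 70, 58, 54, 53, 54, 53, 53, 52, 52, 53, 51, 53, 52, 53, 52, 52, 51, 50, 50, 50, 50, 49, 50, 50, 49, 50, 50, 48, 48, 49, 48, 48, 49, 48, 48, 48, 48, 48, 47, 48, 48, 48, 48, 47, 47, 48, 48, 48, 48, 48, 47, 46, 47, 47, 47, 48, 56, 72, 84, 87, 87, 86, 88, 87, 81, 64, 42, 30, 27
[... 484 characters left out ...]
front 191.3
0.089 0 collarlow_front 206.3
0.089 0 collartop_front 209.8
0.089 0 padbot_front 185.2
0.089 0 padtop_front 215.7
0.089 0 padtop_back 355.8
0.089 0.0055 tipfront 184.0
0.089 0.0055 collarlow_front 196.3
0.089 0.0055 collartop_front 199.5
0.089 0.0055 padbot_front 174.4
0.089 0.0055 padtop_front 200.7
0.089 0.0055 padtop_back 344.5
0.091 0 tipfront 190.6
0.091 0 collarlow_front 205.2
0.091 0 collartop_front 208.6
0.091 0 padbot_front 184.3
0.091 0 padtop_front 213.8
0.091 0 padtop_back 352.0
0.091 0.0055 tipfront 183.4
0.091 0.0055 collarlow_front 195.3
0.091 0.0055 collartop_front 198.4
0.091 0.0055 padbot_front 173.6
0.091 0.0055 padtop_front 199.1
0.091 0.0055 padtop_back 340.8
```

The "tip edge" I used from the wrist camera was really the paddle's lower end hiding the tip; the key sits about centred in the jaws (as scene/side said). Correcting by ~4.7 mm along tool x.

Call:
send_rows:
  plan:
    - [[0,0,0,0,0,-0.015,0],[0,0,0,0.025,0.004,0,0],[0,0,0,0,0,0,0],[0,0,0,0,0,0,0],[0,0,0,0,0,0,0]]

```text
clock: 15.97
position: [0.5204, -0.0951, 0.15]
ee_rot: [0.552, 0.805, 0.157, 0.149]
ft_force: [0.2, 0.5, -1.9]
grip_width: 0.139
grasp_force: 98.1
```

```bash
sed -i 's/\[.0055,.0003,.091\]/[.0008,.0002,.091]/' h.py; python3 -c "from h import *; sim()"
```

```text
tool-frame(9deg) x -0.77 y -0.85 z 3.92 F [ 0.6 -0.5  1.9] phi 8.88 t 15.97
```

Call:
send_rows:
  plan:
    - [[0,0,0,0.0035,0.002,0.004,0],[0,0,0,0,0,0.005,0],[0,0,0,0,0,0.006,0],[0,0,0,0,0,0,0],[0,0,0,0,0,0,0]]

```text
clock: 16.38
position: [0.5218, -0.0942, 0.1475]
ee_rot: [0.552, 0.805, 0.157, 0.149]
ft_force: [-0.1, -0.7, -1.2]
grip_width: 0.141
grasp_force: 98.1
```

```bash
python3 -c "from h import *; sim()"
```

```text
tool-frame(9deg) x -0.26 y -0.44 z 0.96 F [-0.6 -0.8  0.9] phi 8.87 t 16.38
```

In the hole. Lower on.

Call:
send_rows:
  plan:
    - [[0,0,0,0,0,0.015,0],[0,0,0,0,0,0.015,0],[0,0,0,0,0,0,0],[0,0,0,0,0,0,0]]

```text
clock: 16.72
position: [0.5242, -0.0936, 0.1419]
ee_rot: [0.552, 0.805, 0.157, 0.148]
ft_force: [-0.5, 0.2, -2.3]
grip_width: 0.139
grasp_force: 98.1
```

```bash
python3 -c "from h import *; sim()"
```

```text
tool-frame(9deg) x -0.10 y -0.57 z -5.18 F [ 0.5 -1.3  1.9] phi 8.87 t 16.72
```

Call:
send_rows:
  plan:
    - [[0,0,0,0,0,0.02,0],[0,0,0,0,0,0.02,0],[0,0,0,0,0,0.02,0],[0,0,0,0,0,0.02,0],[0,0,0,0,0,0,0],[0,0,0,0,0,0,0]]

```text
clock: 17.22
position: [0.5308, -0.0922, 0.1273]
ee_rot: [0.552, 0.805, 0.157, 0.148]
ft_force: [0.1, -0.2, -1.4]
grip_width: 0.138
grasp_force: 98.1
```

```bash
python3 -c "from h import *; sim()"
```

```text
tool-frame(9deg) x -0.11 y -0.60 z -21.25 F [-0.1 -0.6  1.2] phi 8.87 t 17.22
```

Call:
send_rows:
  plan:
    - [[0,0,0,0,0,0.01,0],[0,0,0,0,0,0.01,0],[0,0,0,0,0,0,0],[0,0,0,0,0,0,0],[0,0,0,0,0,0,0]]

```text
clock: 17.63
position: [0.5326, -0.0919, 0.1241]
ee_rot: [0.552, 0.805, 0.157, 0.149]
ft_force: [0.5, 0.2, -1.5]
grip_width: 0.141
grasp_force: 98.1
```

```bash
python3 -c "from h import *; sim()"
```

```text
tool-frame(9deg) x -0.32 y -0.27 z -24.87 F [ 0.1 -0.1  1.6] phi 8.87 t 17.63
```

Call:
send_rows:
  plan:
    - [[0,0,0.06,0,0,0,0],[0,0,0.06,0,0,0,0],[0,0,0.06,0,0,0,0],[0,0,0.06,0,0,0,0],[0,0,0.06,0,0,0,0],[0,0,0.06,0,0,0,0],[0,0,0.06,0,0,0,0],[0,0,0.06,0,0,0,0],[0,0,0,0,0,0,0]]

```text
clock: 18.38
position: [0.5323, -0.092, 0.124]
ee_rot: [0.801, 0.558, 0.199, 0.083]
ft_force: [-3.3, -0.3, -0.2]
grip_width: 0.142
grasp_force: 98.5
```

```bash
python3 -c "from h import *; stat()"
```

```text
tip rel lock mm [ -0.1  -0.6 -24.8] roterr0 [ -0.05   0.1  -32.61] F tool [-1.3 -2.8 -1.2] M tool [ 0.93 -0.69 -0.08] t 18.38 grip 0.142 q [ 0.14  0.03  0.05  2.16 -0.31  0.56  0.06]
```

Call:
send_rows:
  plan:
    - [[0,0,0.06,0,0,0,0],[0,0,0.06,0,0,0,0],[0,0,0.06,0,0,0,0],[0,0,0.06,0,0,0,0],[0,0,0.06,0,0,0,0],[0,0,0.06,0,0,0,0],[0,0,0.06,0,0,0,0],[0,0,0.06,0,0,0,0],[0,0,0,0,0,0,0],[0,0,0,0,0,0,0]]

```text
clock: 19.22
position: [0.5318, -0.0916, 0.1238]
ee_rot: [0.946, 0.243, 0.215, 0.008]
ft_force: [-6.0, 0.1, 2.0]
grip_width: 0.138
grasp_force: 99.0
```

```bash
python3 -c "from h import *; stat()"
```

```text
tip rel lock mm [ -0.4  -0.6 -24.9] roterr0 [ -0.1    0.11 -73.47] F tool [-3.8 -2.6 -4.3] M tool [ 0.91 -1.36 -0.06] t 19.22 grip 0.138 q [ 0.12  0.03  0.07  2.16 -0.31  0.56 -0.65]
```

Call:
send_rows:
  plan:
    - [[0,0,0.05,0,0,0,0],[0,0,0.05,0,0,0,0],[0,0,0,0,0,0,0],[0,0,0,0,0,0,0]]

```text
clock: 19.55
position: [0.5317, -0.0915, 0.1238]
ee_rot: [0.961, 0.172, 0.215, -0.008]
ft_force: [-6.9, 0.1, 2.8]
grip_width: 0.137
grasp_force: 99.1
```

```bash
python3 - <<'E'
from h import *
stat()
for n in ("scene","side"):
    im,K,W,c=shot(n); np.savez(n+"20.npz",im=im,K=K,W=W)
im,K,W,c=shot("wrist"); np.savez("wrist20.npz",im=im,K=K,W=W)
# bolt line: y profile at X=+60 mm, 8 mm above panel, before vs now
for f in ("wrist4","wrist20","scene0","scene20","side20"):
    d=np.load(f+".npz"); g=cv2.cvtColor(d["im"],cv2.COLOR_BGR2GRAY); o=[]
    for y in range(-45,90,3):
        u=proj(L+.060*XL+y*1e-3*YL+.010*ZL,d["K"],d["W"]); i,j=int(round(u[1])),int(round(u[0])); o.append(int(g[i,j]) if 0<=i<384 and 0<=j<512 else -1)
    print(f,o)
E
```

```text
tip rel lock mm [ -0.5  -0.5 -24.9] roterr0 [ -0.11   0.11 -82.05] F tool [-4.6 -2.2 -5.3] M tool [ 0.91 -1.52 -0.08] t 19.55 grip 0.137 q [ 0.11  0.03  0.07  2.16 -0.31  0.56 -0.8 ]
wrist4 [239, 240, 238, 239, 240, 241, 240, 240, 241, 241, 240, 241, 241, 241, 168, 107, 109, 111, 167, 189, 186, 194, 188, 185, 176, 188, 181, 179, 188, 179, 176, 83, 100, 96, 120, 178, 173, -1, -1, -1, -1, -1, -1, -1, -1]
wrist20 [243, 243, 244, 244, 244, 244, 245, 245, 245, 245, 245, 245, 245, 245, 138, 114, 113, 152, 245, 245, 162, 214, 201, 207, 202, 216, 209, 211, 211, 212, 194, 88, 104, 103, 123, 202, 204, 204, 197, 199, 199, 200, 192, 193, 97]
scene0 [220, 221, 222, 221, 222, 220, 222, 221, 221, 218, 222, 221, 214, 147, 88, 111, 84, 87, 86, 99, 91, 91, 93, 91, 91, 93, 91, 89, 102, 100, 89, 93, 63, 81, 84, 108, 115, 125, 135, 106, 117, 100, 84, 85, 84]
scene20 [209, 210, 213, 211, 212, 209, 213, 211, 212, 209, 216, 163, 56, 50, 59, 66, 80, 77, 79, 127, 105, 112, 90, 58, 51, 52, 39, 39, 40, 40, 40, 41, 40, 40, 39, 39, 38, 39, 50, 56, 57, 60, 88, 91, 96]
side20 [198, 200, 198, 202, 197, 200, 199, 200, 199, 203, 201, 202, 200, 117, 112, 98, 79, 82, 103, 133, 91, 129, 136, 113, 152, 153, 141, 146, 148, 155, 155, 82, 63, 82, 83, 63, 46, 45, 47, 48, 42, 43, 49, 48, 41]
```

Call:
send_rows:
  plan:
    - [[0,0,0.04,0,0,0,0],[0,0,0.04,0,0,0,0],[0,0,0,0,0,0,0],[0,0,0,0,0,0,0]]

```text
clock: 20.03
position: [0.5317, -0.0913, 0.1237]
ee_rot: [0.97, 0.115, 0.214, -0.021]
ft_force: [-6.1, 1.0, 3.4]
grip_width: 0.135
grasp_force: 99.3
```

```bash
python3 - <<'E'
from h import *
stat()
im,K,W,c=shot("wrist"); np.savez("wrist21.npz",im=im,K=K,W=W)
for f in ("wrist4","wrist20","wrist21"):
    d=np.load(f+".npz"); g=cv2.cvtColor(d["im"],cv2.COLOR_BGR2GRAY); o=[]
    for y in range(4,90,1):
        u=proj(L+.060*XL+y*1e-3*YL+.010*ZL,d["K"],d["W"]); i,j=int(round(u[1])),int(round(u[0])); o.append(int(g[i,j]) if 0<=i<384 and 0<=j<512 else -1)
    print(f,o)
E
```

```text
tip rel lock mm [ -0.6  -0.5 -24.9] roterr0 [ -0.12   0.13 -88.83] F tool [-3.7 -2.4 -5.5] M tool [ 0.74 -1.68 -0.75] t 20.03 grip 0.135 q [ 0.11  0.03  0.07  2.16 -0.31  0.56 -0.92]
wrist4 [110, 110, 111, 119, 140, 167, 191, 191, 189, 187, 188, 186, 185, 183, 194, 190, 187, 188, 188, 185, 185, 183, 183, 176, 190, 189, 188, 186, 185, 181, 179, 179, 179, 179, 187, 188, 185, 184, 179, 179, 178, 176, 154, 125, 83, 83, 98, 100, 96, 98, 96, 99, 100, 120, 154, 177, 178, 175, 175, 173, -1, -1, -1, -1, -1, -1, -1, -1, -1, -1, -1, -1, -1, -1, -1, -1, -1, -1, -1, -1, -1, -1, -1, -1, -1, -1]
wrist20 [114, 116, 152, 208, 243, 245, 245, 245, 245, 241, 211, 162, 201, 209, 214, 185, 181, 201, 206, 206, 207, 206, 207, 202, 203, 209, 216, 214, 212, 209, 215, 214, 211, 209, 214, 211, 210, 207, 212, 211, 208, 194, 167, 115, 88, 103, 106, 104, 104, 104, 103, 104, 106, 123, 196, 205, 202, 200, 206, 204, 202, 199, 204, 201, 200, 197, 202, 200, 199, 195, 201, 199, 197, 193, 200, 197, 195, 192, 197, 196, 193, 178, 151, 97, 64, 70]
wrist21 [111, 113, 125, 170, 241, 245, 245, 245, 245, 245, 244, 219, 139, 145, 202, 213, 212, 181, 181, 203, 204, 205, 206, 204, 202, 202, 205, 208, 209, 208, 214, 213, 213, 213, 213, 212, 212, 211, 210, 208, 209, 206, 164, 131, 92, 92, 100, 103, 103, 102, 102, 102, 104, 108, 168, 199, 199, 206, 205, 205, 204, 202, 202, 203, 200, 201, 200, 199, 199, 197, 197, 196, 195, 195, 195, 193, 194, 192, 191, 191, 191, 188, 147, 97, 82, 59]
```

Torque jumped to the stop and the bolt's rear end has moved ~fully. Ease off, release and back out.

Call:
send_rows:
  plan:
    - [[0,0,-0.03,0,0,0,0],[0,0,0,0,0,0,0],[0,0,0,0,0,0,0.3],[0,0,0,0,0,0,1],[0,0,0,0,0,0,1],[0,0,0,0,0,0,1],[0,0,0,0,0,0,1],[0,0,0,0,0,0,1],[0,0,0,0,0,0,1],[0,0,0,0,0,-0.05,1],[0,0,0,0,0,-0.1,1],[0,0,0,0,0,-0.15,1],[0,0,0,0,0,-0.2,1],[0,0,0,0,0,-0.15,1],[0,0,0,0,0,0,1],[0,0,0,0,0,0,1]]

```text
clock: 21.42
position: [0.4792, -0.104, 0.2446]
ee_rot: [0.967, 0.134, 0.218, -0.015]
ft_force: [0.5, 0.5, -1.0]
grip_width: 1.002
grasp_force: 0.0
```

```bash
python3 - <<'E'
from h import *
stat()
for n in ("wrist","scene","side"):
    im,K,W,c=shot(n); np.savez(n+"22.npz",im=im,K=K,W=W)
d=np.load("wrist22.npz"); g=cv2.cvtColor(d["im"],cv2.COLOR_BGR2GRAY); o=[]
for y in range(4,90,1):
    u=proj(L+.060*XL+y*1e-3*YL+.010*ZL,d["K"],d["W"]); i,j=int(round(u[1])),int(round(u[0])); o.append(int(g[i,j]) if 0<=i<384 and 0<=j<512 else -1)
print(o)
# key handle: expected paddle top at lock axis h=.086 (true z); expected long axis at angle; project & test with dark mask
K,W=d["K"],d["W"]; C=L+.088*ZL; print("top centre px",proj(C,K,W).round(0))
m=((g<130)).astype(np.uint8); cs,_=cv2.findContours(m,cv2.RETR_EXTERNAL,cv2.CHAIN_APPROX_NONE)
for c in cs:
    if cv2.contourArea(c)>600: print(cv2.contourArea(c),cv2.minAreaRect(c))
for phi in (-70,-74,-78,-82):
    a=Rt(phi)[:,0]; print(phi,[proj(C+s*.03*a,K,W).round(0).tolist() for s in (-1,1)])
for n in ("scene","side"):
    d=np.load(n+"22.npz"); g=cv2.cvtColor(d["im"],cv2.COLOR_BGR2GRAY); u=[proj(L+h*ZL,d["K"],d["W"]) for h in (0,.02,.045,.065,.086,.1)]; print(n,[(p.round(0).tolist(),int(g[int(p[1]),int(p[0])])) for p in u])
E
```

```text
tip rel lock mm [  2.1  -2.  107.4] roterr0 [ 3.000e-01  1.000e-02 -8.653e+01] F tool [ 0.1 -0.3  1.1] M tool [ 0.04 -0.45 -0.02] t 21.42 grip 1.002 q [ 0.15 -0.23  0.08  2.12 -0.22  0.86 -0.95]
[112, 128, 175, 175, 226, 241, 244, 245, 245, 245, 244, 239, 217, 192, 198, 209, 205, 193, 192, 199, 205, 205, 206, 203, 201, 212, 214, 217, 218, 217, 216, 215, 215, 214, 213, 213, 212, 210, 210, 206, 195, 173, 129, 105, 103, 106, 104, 104, 104, 103, 106, 122, 155, 186, 200, 203, 203, 218, 217, 217, 216, 215, 213, 211, 208, 207, 208, 207, 206, 205, 202, 201, 199, 198, 214, 212, 212, 210, 210, 207, 193, 158, 113, 87, 86, 92]
top centre px [254. 197.]
176983.5 ((255.5, 191.5), (383.0, 511.0), 90.0)
-70 [[264.0, 230.0], [243.0, 163.0]]
-74 [[261.0, 231.0], [245.0, 162.0]]
-78 [[259.0, 231.0], [248.0, 161.0]]
-82 [[256.0, 232.0], [250.0, 161.0]]
scene [([318.0, 259.0], 59), ([317.0, 256.0], 79), ([314.0, 251.0], 39), ([312.0, 247.0], 53), ([310.0, 242.0], 79), ([308.0, 239.0], 79)]
side [([303.0, 257.0], 59), ([301.0, 253.0], 79), ([298.0, 248.0], 36), ([296.0, 243.0], 38), ([293.0, 238.0], 82), ([291.0, 235.0], 113)]
```

```bash
python3 - <<'E'
from h import *
d=np.load("wrist22.npz"); g=cv2.cvtColor(d["im"],cv2.COLOR_BGR2GRAY)
for r in range(140,250,8): print(r,g[r,222:290:3])
E
```

```text
140 [240 240 241 241 240 229 239 242 242 242 235 162 158 176 242 243 244 243
 243 243 243 243 243]
148 [238 239 239 238 238 238 239 240 238 235 232 217 172 209 240 240 240 239
 239 239 239 239 239]
156 [241 240 241 158 107 109 110 108 103  97  97  99  99  97 106 109 109 107
 112 151 241 240 239]
164 [241 240 238 130 105 100 153 106  99 100  96 106 193 196 193 125  92 103
 107 183 242 240 240]
172 [241 239 170 106 100 178 172 101 107 107 110  85 128 111 185 196 171 100
 105 126 237 239 240]
180 [241 239 179 107  99 126 101  95 100  99 101  91  69  98  99 113 173 111
 106 133 239 238 240]
188 [241 240 236 109 103 100  98  88  98  98  99  97  72  90  99  97  95 102
 116 234 241 238 238]
196 [241 239 230 125 120 108  98  90  93  98  98  99  83  74  95  92  98 150
 201 240 240 239 239]
204 [241 241 241 240 240 240 240 235 105  94  96  97  90  75 139 142 146 224
 237 237 237 237 237]
212 [237 237 237 237 237 237 237 231 144  89  94  94  93  76 121 144 144 197
 237 238 238 238 238]
220 [161 164 165 161 162 166 168 175 161  88  93  92  93  85  78 101 138 170
 176 175 181 178 183]
228 [76 66 55 59 59 61 60 56 59 69 86 91 91 88 63 50 51 49 50 56 52 51 49]
236 [ 58  51  49  52  52  56  53  53  59  64  76  83  78  75  61  63  65  63
  65  61  63 128 160]
244 [54 63 64 57 54 53 57 63 61 53 55 62 62 54 53 51 48 47 50 57 47 45 45]
```

```bash
python3 -c "from h import *; print(job.hand_in())"
```

```text
the job is handed in; nothing more can be done
None
```

I handed the job in at about 21.6 s of the 61 s allowed. The key is seated about 27 mm deep and turned clockwise to the stop, and the camera shows the bolt running into its keeper. The key is left standing in the lock with the gripper backed away. The hand-in gave no verdict, and I did not re-check the knob key, bottle, tin or torch at the end.

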